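# Change the milling blank in the loading stand

### The job

Change the blank in the sloping holder of the milling machine's loading stand: swing the keeper bar fully up out of the way and stand the part-milled ivory blank in the free slot of the wire rack. Then take the pink blank from the rack, seat it fully home in the holder with its stepped side down into the ring and its flat side up, and swing the keeper bar back down across it onto its brass pin. Leave the blue blank standing in its slot, and do not disturb the jar, the bottle and the bur block.

Things in the scene. Friction and masses are not known exactly. Their poses are not given: they have to be found in the camera images.
- blank_holder: Aluminium C-shaped plate on the grey stand. Origin: centre of its round pocket, in the ledge plane. Own x: up the slope, 30 deg from vertical; y: level along the plate; z: square out of the plate, where blanks go in. A wall 7 mm high, 103 mm wide at the ledge, 108 mm at its mouth, stands round the ledge ring (inner diameter 88, 5 mm thick); outside diameter 132 mm.
- holder_seat (a point): Where the origin of a fully seated blank lies (holder x, y, z = 0, 0, 5 mm; it settles up to 2.5 mm down the slope): flange on the ledge, step inside the ring. Ring and wall are open at the top, 50 deg either side of the holder's x, so that one finger can pass behind a blank's upper edge; nothing stands behind that opening, the stand's ribs lie at holder y = +-60 mm.
- keeper_bar (a joint): Angle (rad) of the flat steel keeper bar. 0 = down on the brass pin, across the upper part of the blank (at holder x = 36 mm, underside 2.5 mm over a seated flat side); positive turns about the holder's z, knob end swinging up the slope, to a stop at 1.75. It stays where it is left; about 1 N at the knob moves it. From 1.35 up it is clear of the open top.
- keeper_pivot (a point): Point on the keeper bar's pivot axis (holder x, y, z = 36, 58, 35.5 mm; the axis is parallel to the holder's z), level with keeper_knob along that axis.
- keeper_knob (a point): Middle of the black knob at the bar's free end, 130 mm from the pivot axis (holder y = -72 mm when down): a round post, 12 mm diameter, 30 mm long, standing along the holder's z, from 20.5 to 50.5 mm over the ledge plane. Pinched across its diameter it turns between the fingers.
- blank_rack: Fixed wire rack; three slots at x = -44, 0, +44 mm along its own x. Origin on the bench under its centre, z up. A blank stands on edge in a slot, its axis along the rack's x, between two flared wire hoops (19 mm clear below, 23 mm at the top, 54 mm high, 60 mm long; it may lean a little) on two rails at y = +-30 mm; its top edge is then 102 mm over the bench.
- rack_free_slot (a point): The free slot (rack x = +44 mm): the point where the centre of a blank standing in it lies, 52.6 mm over the bench. The blank may face either way there.
- ivory_blank: Ivory round milling blank: flange 98 mm across, 10 mm thick, with a step 84 mm across, 6 mm high on one side only (16 mm thick in all). Origin: centre of the flange; own +z: axis toward the flat side, which is 5 mm from the origin; step face 11 mm off toward -z. With some round milled holes; 90 g. Starts in the holder under the keeper bar, flat side up.
- pink_blank: Pink round milling blank: flange 98 mm across, 10 mm thick, with a step 84 mm across, 6 mm high on one side only (16 mm thick in all). Origin: centre of the flange; own +z: axis toward the flat side, which is 5 mm from the origin; step face 11 mm off toward -z. About 125 g. Starts in one of the two taken rack slots, flat side to the rack's +x.
- pink_blank_step (a point): Centre of the face of the pink blank's step, 11 mm from its origin; 6 mm below the ledge plane (holder z = -6 mm) when seated.
- blue_blank: Blue round milling blank: flange 98 mm across, 10 mm thick, with a step 84 mm across, 6 mm high on one side only (16 mm thick in all). Origin: centre of the flange; own +z: axis toward the flat side, which is 5 mm from the origin; step face 11 mm off toward -z. 110 g. In the other taken rack slot; stays there.
- bur_block: Green block with rotary burs, 52x98 mm, 77 mm high, origin under its centre. Stays where it is.
- etch_bottle: Small white bottle with green cap, 30 mm across, 62 mm high, origin under its centre. Stays where it is.
- wax_jar: White jar with red lid, 50 mm across, 45 mm high, origin under its centre. Stays where it is.

How it is judged (in metres and radians):
On the way, in this order (a step that is already met when the one before it is completed fails the run):
1. the keeper bar is swung up, clear of the holder's open top (value of joint keeper_bar above 1.35 rad), for 0.2 s.
2. the ivory blank stands in the free slot of the rack, let go (distance between ivory_blank and rack_free_slot below 0.012 m and angle between the z axis of ivory_blank and the x axis of blank_rack, either way round below 0.2 rad and contact force between the fingers and ivory_blank below 0.1 N), for 0.2 s.
3. the pink blank is seated in the holder, step down (distance between pink_blank and holder_seat below 0.005 m and angle between the z axis of pink_blank and the z axis of blank_holder, either way round below 0.06 rad and z of pink_blank_step in the frame of blank_holder below 0 m), for 0.2 s.
4. the keeper bar is down on its pin (value of joint keeper_bar below 0.07 rad), for 0.2 s.
At the end, for the whole second after the job is handed in: The pink blank lies fully seated in the holder (centre within 5 mm of the seat, square within 0.06 rad), step down; the keeper bar is within 0.07 rad of fully down; the ivory blank stands in the free slot (within 12 mm, 0.2 rad), the blue one in its own (moved under 12 mm); all at rest (all of step 3 and distance between ivory_blank and rack_free_slot below 0.012 m and angle between the z axis of ivory_blank and the x axis of blank_rack, either way round below 0.2 rad and value of joint keeper_bar below 0.07 rad and distance of blue_blank from where it was at the start of the episode below 0.012 m and linear speed of each of pink_blank, ivory_blank below 0.02 m/s); the robot touches nothing.
It fails at once if the blue blank is pulled out or pushed from its slot (distance of blue_blank from where it was at the start of the episode above 0.025 m).
It fails at once if a bystander is disturbed (moved by more than 20 mm) (distance of any of bur_block, etch_bottle, wax_jar from where it was at the start of the episode above 0.02 m).
It also fails if it takes over 72 s, if anything falls off the work surface, if the arm or the gripper's body presses on something with over 40 N, if the wrist force passes 120 N, or if a joint passes its speed limit or range.

### The arm

A 6-joint arm with a two-finger parallel gripper is mounted at the origin on a cart in front of the work surface, level with it; the furniture and walls round the work are solid. World frame = base frame: x ahead of the robot, y to its left, z up, the work surface at z = 0. Lengths are in mm, angles in rad, forces in N, time in s.
With the tool pointing down it reaches from about 350 to 775 mm from the base axis. Payload 7.3 kg.
Tool frame: the origin (TCP) lies on the mounting face of the last link; the fingertips stand 178 mm ahead of it and the grasp point (between the pads) lies 159 mm ahead of it; z points along the fingers, y is the line along which they close (so a half turn about z gives the same grasp; the last joint's range is limited). The gripper opens to 92 mm and grips with 3 to 60 N. Pads are 19 mm wide; open, the fingers measure 130 mm over their backs; the gripper's body (75 mm by 190 mm) begins 47 mm behind the grasp point.
Start: joints at [0.998, 0.342, 1.524, -0, 1.275, -0.146], TCP at [217.308, 477.917, 404.741] pointing down, gripper open.
Joint ranges: [-2.53, 2.53], [-0.77, 2.02], [0.04, 2.7], [-1, 4.14], [0.28, 2.66], [-3.11, 3.11]. Speed limits (rad/s): [2.57, 2.57, 3.14, 3.14, 3.14, 3.14].

### API

Orientations are given as [roll, pitch, yaw] about the fixed x, y, z axes, in that order (R = Rz(yaw) Ry(pitch) Rx(roll)).
In Python, from plant import bot, sensors, capture gives the robot as it stands (bot), with the cameras as plain functions and the readings (sensors).
- The arm moves only by the shell command python3 shift.py 'ROWS'. ROWS is a JSON list of rows, 1 to 5 of them, each of 5 numbers: the finger opening in mm, then dx, dy, dz in mm, then a turn about the tool's z in rad; each row is the pose to reach, as a shift and turn from the pose commanded when the command began, along the tool's axes at that moment; what a row does not reach only later rows make up. A row lasts 1/8 s, in which the tool goes at most 62.5 mm and 0.188 rad, less where a joint would pass 70% of its speed; a pose out of reach is approached as far as the arm can. The fingers move at their own pace and stop on an object; the grip force is fixed at half the most. Time passes only in rows, so rows that do not move let the fingers close. It prints the time, the measured TCP pose, the force, the opening and the grip force at its end.
- sensors.get_obs(): the state, without advancing time (a new reading comes with each control period).
- capture(name): name is "scene" or "top" or "wrist"; returns a dict with "color" (384x512x3 uint8, red, green, blue), "K" (3x3 intrinsics, pixels), "k1" (the pictures are not rectified: a ray, as slopes to the right and down, at radius r is drawn at 1 + k1 r^2 times it, then the intrinsics apply), "R" (3x3) and "t" (3): a world point X has camera coordinates R X + t. Camera axes: x right, y down, z forward; pixel columns grow to the right and rows downward; lengths in mm; the calibration is good to about 2 mm. A picture is of the moment at which its call begins. There is no depth.
- bot.close_job(): hands the job in; it is judged then, once.
The state is a dict: "time": time; "joint_positions": joint angles; "dq": joint speeds; "tau": joint torques, N m; "tool_pos": TCP position; "tcp_rot": TCP orientation; "contact_force": force on the tool from outside, world axes, zero at the start; "moment": the same for the moment, N m; "grip_width": finger opening in mm; "finger_force": force on a finger pad.
Only numpy, scipy, OpenCV 4.12 (cv2) and the standard library are available. Lean on these libraries where they do the work, as an engineer would, in place of code of your own. Each camera call takes 0.05 s, during which the arm holds its last target. There are 200 camera calls.

## Working session

There is one attempt and no reset: what is moved stays moved. The work goes in short steps, Python scripts to look and compute and a shell command to move; the robot and the scene stay as the last step left them, time stands still between calls to the robot, and variables do not carry over. Pictures are saved under pics/ and viewed, at most 10 in all, crops included, and the job is handed in when it is done.

```bash
ls; mkdir -p pics; python3 - <<'E'
from plant import bot, sensors, capture
import cv2, numpy as np
o=sensors.get_obs(); print(o)
a=[]
for n in ["scene","top"]:
    c=capture(n); cv2.imwrite(f"pics/{n}0.png",c["color"][...,::-1]); np.savez(f"{n}0.npz",**c)
    print(n,c["K"].tolist(),c["k1"],c["R"].round(4).tolist(),np.array(c["t"]).round(1).tolist())
E
```

```text
pics
plant.py
shift.py
{'time': 0.0, 'joint_positions': array([ 9.98014273e-01,  3.42737602e-01,  1.52499250e+00,  1.24004808e-05,
        1.27543836e+00, -1.46027380e-01]), 'dq': array([ 0.00076092,  0.00028919, -0.00100682,  0.00061179,  0.00082911,
       -0.00107435]), 'tau': array([-2.17952487e-05, -4.31239700e+01, -2.44218493e+01,  7.19089690e-02,
        5.59267402e-02, -9.50873232e-05]), 'tool_pos': array([217.22698232, 477.80763809, 404.0455943 ]), 'tcp_rot': array([-3.14003534e+00, -2.41026620e-04,  2.71483417e+00]), 'contact_force': array([ 0.82723686, -0.18056103, -0.28738774]), 'moment': array([-0.01707032, -0.00035316,  0.0037744 ]), 'finger_force': 0.0, 'grip_width': 91.96783690904016}
scene [[464.2199001233806, 0.0, 254.9992104582257], [0.0, 464.2199001233806, 183.17565919892405], [0.0, 0.0, 1.0]] -0.03812153225109353 [[0.905, -0.4254, 0.0062], [-0.1926, -0.4227, -0.8856], [0.3793, 0.8002, -0.4644]] [-555.7, 132.8, 1108.4]
top [[394.2019019886278, 0.0, 253.25830456931703], [0.0, 394.2019019886278, 190.0117339933702], [0.0, 0.0, 1.0]] 0.027813381781141875 [[0.0021, -1.0, -0.0011], [-0.9902, -0.0019, -0.1396], [0.1396, 0.0013, -0.9902]] [-178.9, 512.0, 1080.6]
```

View pics/scene0.png

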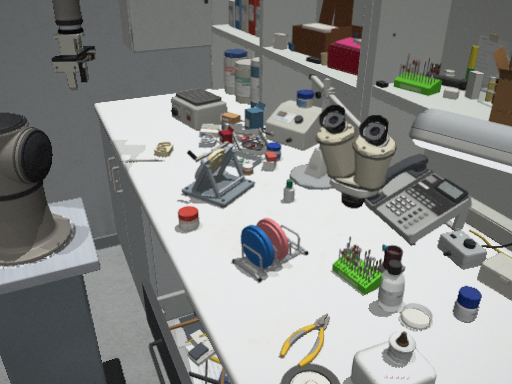

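View pics/top0.png

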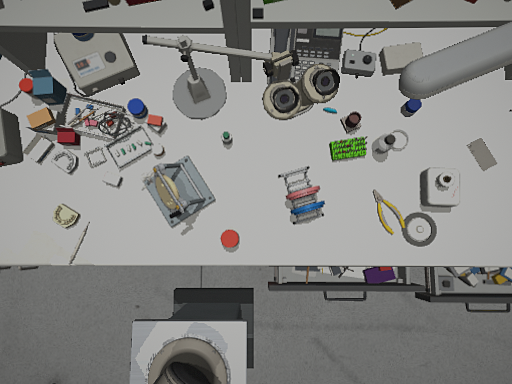

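The scene picture shows the rack at about (265,245), with the blue blank nearest the robot, pink in the middle and the far slot free. The stand with the ivory blank is at (218,175), and the jar is at (188,218). In the top picture the stand is at (180,190) and the rack at (302,195).

```bash
cat > h.py <<'E'
import numpy as np, cv2
from scipy.spatial.transform import Rotation as Ro
def load(f): return dict(np.load(f))
def proj(c,X):
    p=np.atleast_2d(X)@np.array(c["R"]).T+np.array(c["t"]).ravel(); s=p[:,:2]/p[:,2:]
    s=s*(1+c["k1"]*(s**2).sum(1,keepdims=True)); K=c["K"]
    return s*[K[0,0],K[1,1]]+[K[0,2],K[1,2]]
def ray(c,uv):
    K=np.array(c["K"]); d=cv2.undistortPoints(np.array(uv,float).reshape(-1,1,2),K,np.array([float(c["k1"]),0,0,0,0]))[:,0]
    R=np.array(c["R"]); o=-R.T@np.array(c["t"]).ravel(); v=np.c_[d,np.ones(len(d))]@R
    return o,v/np.linalg.norm(v,axis=1,keepdims=True)
def onz(c,uv,z):
    o,v=ray(c,uv); return o+v*((z-o[2])/v[:,2:])
def tri(views):
    A=np.zeros((3,3));b=np.zeros(3); L=[]
    for c,uv in views:
        o,v=ray(c,uv); P=np.eye(3)-np.outer(v[0],v[0]); A+=P;b+=P@o; L.append((o,P))
    X=np.linalg.solve(A,b); return X,[np.linalg.norm(P@(X-o)) for o,P in L]
E
python3 - <<'E'
import cv2,numpy as np
s=cv2.imread("pics/scene0.png");t=cv2.imread("pics/top0.png")
f=lambda im,x,y:cv2.resize(im[y:y+75,x:x+100],(400,300),interpolation=cv2.INTER_CUBIC)
cv2.imwrite("pics/c1.png",np.vstack([np.hstack([f(s,170,135),f(t,130,150)]),np.hstack([f(s,222,205),f(t,252,158)])]))
E
```

```text
(no output)
```

View pics/c1.png

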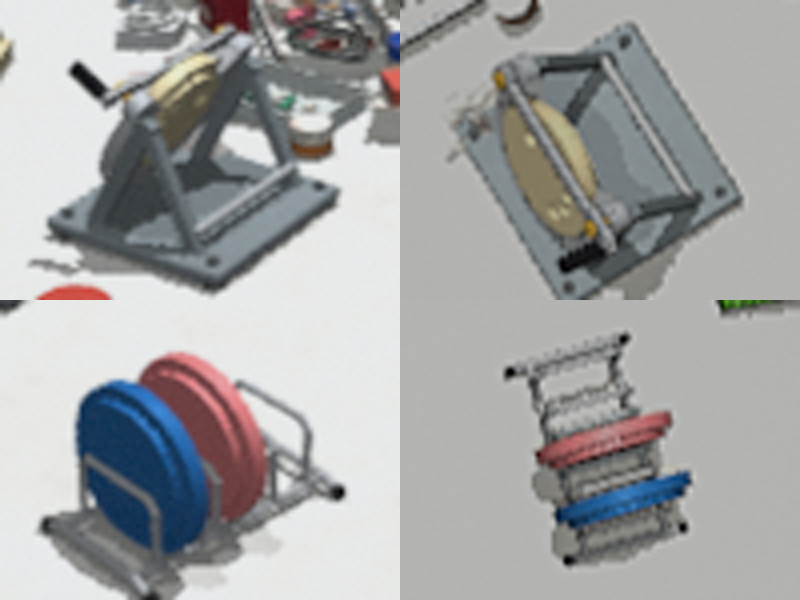

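The enlarged crops show three things:
- **Stand:** the knob is at scene (192,156) and top (275,214). The bar runs up-left in the top view to its pivot at about (257,170).
- **Rack:** its black end caps are at top (280,251), (308,242), (323,290) and (294,298).
- **Blanks:** pink is in the middle slot and blue is nearest the robot.

Now I'll triangulate these.

```bash
python3 - <<'E'
from h import *
S=load("scene0.npz");T=load("top0.npz")
def dark(c,x,y,w,hh,th=45,n=4):
    g=c["color"][y:y+hh,x:x+w].max(2).astype(float); m=(g<th).astype(np.uint8)
    k,l,st,ce=cv2.connectedComponentsWithStats(m)
    return [(np.round(ce[i]+[x,y],2).tolist(),int(st[i][4])) for i in range(1,k) if st[i][4]>=n]
print("S knob",dark(S,180,145,22,20)); print("T knob",dark(T,160,205,35,15))
print("T caps",dark(T,270,160,65,70,60,2)); print("S caps",dark(S,225,255,90,30,60,2))
def colr(c,x,y,w,hh,lo,hi):
    im=cv2.cvtColor(np.ascontiguousarray(c["color"][y:y+hh,x:x+w]),cv2.COLOR_RGB2HSV); m=cv2.inRange(im,lo,hi)
    k,l,st,ce=cv2.connectedComponentsWithStats(m); i=1+np.argmax(st[1:,4]); p=np.argwhere(l==i)[:,::-1]+[x,y]; return p
for n,lo,hi in [("pink",(0,70,100),(8,180,255)),("pink2",(172,70,90),(180,190,255)),("blue",(100,120,60),(118,255,255))]:
  for c,nm,b in [(S,"S",(235,210,70,65)),(T,"T",(280,175,55,50))]:
    try:
        p=colr(c,*b,lo,hi); r=cv2.minAreaRect(p.astype(np.float32)); print(n,nm,len(p),r,p.min(0),p.max(0))
    except Exception as e: print(n,nm,e)
for n,c,b,lo,hi in [("jar",T,(215,225,30,30),(0,150,80),(8,255,255))]:
    p=colr(c,*b,lo,hi); print(n,onz(c,[p.mean(0)],45))
# rough
print("top caps z=5:",onz(T,[[280,251-158+93-0]],5) if 0 else "")
E
```

```text
S knob [([191.33, 154.43], 21)]
T knob [([175.21, 213.87], 47)]
T caps [([307.33, 167.33], 3), ([305.0, 172.5], 2), ([279.33, 175.67], 3), ([285.0, 178.5], 2), ([307.5, 195.0], 2), ([310.5, 194.0], 2), ([300.5, 197.0], 2), ([292.0, 201.5], 2), ([291.0, 211.5], 2), ([294.5, 213.0], 2), ([322.0, 214.5], 2), ([293.8, 222.6], 5)]
S caps [([233.0, 261.0], 3), ([259.0, 279.71], 7)]
pink S 6 ((273.9499816894531, 236.1500244140625), (3.1622774600982666, 2.8460497856140137), 18.434947967529297) [272 235] [275 238]
pink T 46 ((294.810791015625, 194.3648681640625), (6.247161388397217, 12.329923629760742), 80.53767395019531) [289 191] [301 198]
pink2 S 533 ((275.1554870605469, 236.48155212402344), (43.90015411376953, 19.151248931884766), 58.78159713745117) [257 218] [288 259]
pink2 T 32 ((299.5, 193.5), (11.0, 5.0), -0.0) [294 191] [305 196]
blue S 741 ((259.0531311035156, 244.70355224609375), (43.64944839477539, 23.4239501953125), 48.8140754699707) [241 225] [273 267]
blue T 184 ((307.6999816894531, 207.60000610351562), (6.640782833099365, 33.203914642333984), 71.56504821777344) [291 201] [323 214]
jar [[ 376.71746953 -111.78751869   45.        ]]
top caps z=5:
```

```bash
cat >> h.py <<'E'
def frame(th,o=(0,0,0)):
    zh=np.array([np.cos(th),np.sin(th),0]); up=np.array([0,0,1.]); c,s=np.cos(np.pi/6),.5
    x=c*up-s*zh; z=c*zh+s*up; return np.c_[x,np.cross(z,x),z]
E
python3 - <<'E'
from h import *
S=load("scene0.npz");T=load("top0.npz")
k=tri([(S,[191.33,154.43]),(T,[175.21,213.87])]); print("knob",k)
caps=[[279.3,175.7],[307.3,167.3],[322,214.5],[293.8,222.6]]
tp=lambda u,v:[(u-0)/4+252-100,(v-300)/4+158]  # tile coords right-bottom
caps=[tp(512,372),tp(625,338),tp(683,527),tp(570,560)]
P=onz(T,caps,6); print(caps,P.round(1).tolist(),"centre",P.mean(0))
d=(P[0]+P[1]-P[2]-P[3]); print("rack yaw",np.arctan2(d[1],d[0]),"len",np.linalg.norm(d)/2); d=(P[0]+P[3]-P[1]-P[2]); print(np.arctan2(d[1],d[0]),np.linalg.norm(d)/2)
sp=lambda u,v:[u/4+222,(v-300)/4+205]
for a,b in [(1,(335,490)),(3,(47,525)),(2,(150,598))]: print(a,tri([(T,caps[a]),(S,sp(*b))]))
hs=lambda u,v:[u/4+170,v/4+135]; ht=lambda u,v:[(u-400)/4+130,v/4+150]
print("base corners top (z=8)",onz(T,[ht(625,25),ht(742,200),ht(560,300)],8).round(1).tolist(),"bolts",onz(T,[ht(624,40),ht(724,197),ht(568,288)],8).round(1).tolist())
print("bolts tri",tri([(T,ht(568,288)),(S,hs(212,262))]),tri([(T,ht(724,197)),(S,hs(316,188))]) )
print("pivot-ish (bar end) T,S",tri([(T,ht(507,68)),(S,hs(230,40))]))
print("knob ends",tri([(T,ht(563,266)),(S,hs(75,70))]),tri([(T,ht(600,250)),(S,hs(106,98))]))
E
```

```text
knob (array([436.78884942,  22.08505349, 130.55720379]), [np.float64(0.021342294491553837), np.float64(0.021342294491583688)])
[[280.0, 176.0], [308.25, 167.5], [322.75, 214.75], [294.5, 223.0]] [[558.1, -255.9, 6.0], [583.5, -338.8, 6.0], [445.0, -378.1, 6.0], [421.1, -296.5, 6.0]] centre [ 501.91049749 -317.32660076    6.        ]
rack yaw 0.2823176750977022 len 143.41120327625976
1.8621863286008185 85.86961072716768
1 (array([ 582.9790554 , -338.55336085,    6.60118855]), [np.float64(0.4097098572277441), np.float64(0.40970985722790076)])
3 (array([ 421.72865228, -296.88070134,    4.20150648]), [np.float64(0.5729189720626802), np.float64(0.5729189720628031)])
2 (array([ 445.73957876, -378.47113497,    5.34783805]), [np.float64(0.7254093045829444), np.float64(0.7254093045829343)])
base corners top (z=8) [[616.0, 19.2, 8.0], [486.9, -68.7, 8.0], [414.6, 60.4, 8.0]] bolts [[604.8, 19.6, 8.0], [489.1, -55.6, 8.0], [423.2, 55.0, 8.0]]
bolts tri (array([474.41760651,  43.44674848, -30.82722127]), [np.float64(52.681415120998025), np.float64(52.68141512099782)]) (array([517.22289879, -77.4222895 ,  74.61426128]), [np.float64(38.700946677820966), np.float64(38.70094667782093)])
pivot-ish (bar end) T,S (array([562.52111052,  77.82173749, 114.08911527]), [np.float64(0.12399855072783234), np.float64(0.12399855072755667)])
knob ends (array([431.41212393,  32.35099285, 132.87498322]), [np.float64(1.594740619075519), np.float64(1.594740619075463)]) (array([443.98162029,  11.36383007, 118.6375255 ]), [np.float64(2.7587682420460773), np.float64(2.758768242046022)])
```

```bash
cat >> h.py <<'E'
def go(x,y,z,yaw):
    "print shift in tool axes from present pose to TCP target (tool pointing down)"
    from plant import bot, sensors, capture
    o=sensors.get_obs(); p=np.array(o["tool_pos"]); R=Ro.from_euler("xyz",o["tcp_rot"]).as_matrix(); y0=o["tcp_rot"][2]
    d=R.T@(np.array([x,y,z])-p); t=-(yaw-y0); t=(t+np.pi)%(2*np.pi)-np.pi
    print("t",round(o["time"],2),"shift",d.round(1),"turn",round(t,3),"rows>=",max(np.linalg.norm(d)/62.5,abs(t)/.188).round(1))
HO=np.array([504.5,49.5,81.6]); TH=2.13; RC=np.array([502,-317.3,0]); RY=0.286
def hv(h,v,y=0,dz=0):
    "world point from holder: h along zh, v up, y along plate"
    zh=np.array([np.cos(TH),np.sin(TH),0]); hy=np.array([np.sin(TH),-np.cos(TH),0]); return HO+h*zh+y*hy+np.array([0,0,v+dz])
E
python3 -c "
from h import *
go(500,60,404,2.13)"
```

```text
t 0.1 shift [-4.304e+02 -2.633e+02  4.000e-01] turn 0.585 rows>= 8.1
```

```bash
python3 shift.py '[[90,-53,-33,0,0],[90,-106,-66,0,0],[90,-159,-99,0,0],[90,-212,-132,0,0],[90,-265,-165,0,0]]'; python3 shift.py '[[90,-50,-30,0,0.15],[90,-100,-60,0,0.3],[90,-145,-85,0,0.45],[90,-165,-98,0,0.585],[90,-165,-98,0,0.585]]'; python3 - <<'E'
from plant import bot, sensors, capture
import cv2, numpy as np
for n in ["wrist","top"]:
    c=capture(n); np.savez(f"{n}1.npz",**c); print(c["K"][0][0],c["k1"],c["R"].round(3).tolist(),np.array(c["t"]).round(1).tolist())
    if n=="wrist": cv2.imwrite("pics/w1.png",c["color"][...,::-1])
E
```

```text
time: 0.72
tool_pos: [390.9, 216.2, 404.7]
tcp_rot: [3.141, -0.0, 2.715]
contact_force: [0.5, 0.5, 0.9]
grip_width: 89.7
finger_force: 0.0
time: 1.35
tool_pos: [500.4, 59.2, 404.1]
tcp_rot: [-3.141, -0.001, 2.127]
contact_force: [0.8, 0.1, -0.2]
grip_width: 90.1
finger_force: 0.0
272.8817630269693 -0.05456580360329314 [[0.849, 0.528, -0.001], [0.504, -0.81, 0.3], [0.157, -0.256, -0.954]] [-456.7, -241.0, 328.3]
394.2019019886278 0.027813381781141875 [[0.002, -1.0, -0.001], [-0.99, -0.002, -0.14], [0.14, 0.001, -0.99]] [-178.9, 512.0, 1080.6]
```

View pics/w1.png

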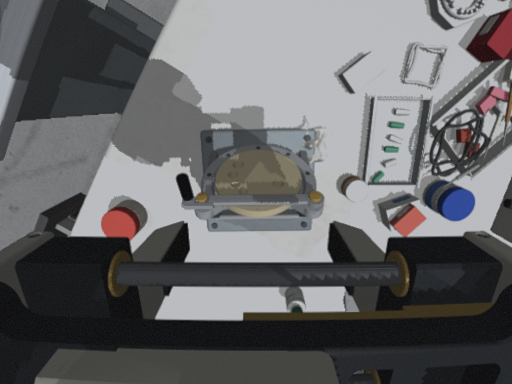

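The wrist picture shows the knob as a dark post from (180,176) to (190,200). The brass spots are at (201,198) and (314,197), with the bar nearly level between them, and the base plate spans columns 203-313.

```bash
python3 - <<'E'
from h import *
W=load("wrist1.npz");S=load("scene0.npz");T=load("top0.npz")
im=np.ascontiguousarray(W["color"]); x,y,w,hh=170,165,165,55; hs=cv2.cvtColor(im[y:y+hh,x:x+w],cv2.COLOR_RGB2HSV)
def blobs(m,n=8):
    k,l,st,ce=cv2.connectedComponentsWithStats(m); return [((ce[i]+[x,y]).round(2).tolist(),int(st[i][4]),(st[i][:4]+[x,y,0,0]).tolist()) for i in range(1,k) if st[i][4]>=n]
br=blobs(cv2.inRange(hs,(12,120,110),(28,255,255))); print("brass",br)
g=im[y:y+hh,x:x+w].max(2); m=(g<40).astype(np.uint8); bl=blobs(m); print("dark",bl)
pts=np.argwhere(m[:,:30])[:,::-1].astype(np.float32)+[x,y]; pts=pts[(pts[:,0]<196)]; print(cv2.minAreaRect(pts.astype(np.float32)))
kw=min((b for b in bl if b[0][0]<196),key=lambda b:-b[1])[0]
print("knob3",tri([(W,kw),(S,[191.33,154.43]),(T,[175.21,213.87])]))
for th in (2.11,2.13,2.15):
    F=frame(th); k=tri([(W,kw),(S,[191.33,154.43]),(T,[175.21,213.87])])[0]; o=k-F@[36,-72,35.5]
    q=lambda p:proj(W,o+F@np.array(p)).round(1)[0].tolist()
    print(th,o.round(1),"knob",q([36,-72,20.5]),q([36,-72,50.5]),"pivot top",q([36,58,22]),"ivory top",q([47,0,10]),"flat c",q([-1,0,10]), "in top: pivot",proj(T,o+F@np.array([36,58,22.])).round(1)[0].tolist(), "scene pivot",proj(S,o+F@np.array([36,58,22.])).round(1)[0].tolist())
# ivory face extents
hs2=cv2.cvtColor(im,cv2.COLOR_RGB2HSV)[130:225,200:325]; m=cv2.inRange(hs2,(18,45,60),(32,190,255)); k,l,st,ce=cv2.connectedComponentsWithStats(m)
for i in range(1,k):
    if st[i][4]>60: print("ivory",st[i][:4]+[200,130,0,0],st[i][4])
E
```

```text
brass [([315.44, 196.73], 64, [311, 193, 10, 8]), ([201.55, 198.24], 51, [197, 195, 10, 7])]
dark [([184.47, 186.64], 262, [177, 174, 16, 27])]
((184.37733459472656, 186.82073974609375), (26.510587692260742, 10.439400672912598), 74.05460357666016)
knob3 (array([437.07766538,  23.58212921, 129.13395306]), [np.float64(1.0205154549118032), np.float64(0.6979002687407607), np.float64(1.203552579110546)])
2.11 [505.4  49.6  80.2] knob [186.7, 197.5] [181.1, 176.8] pivot top [313.6, 198.6] ivory top [256.6, 213.5] flat c [257.2, 180.0] in top: pivot [154.9, 169.3] scene pivot [224.5, 142.5]
2.13 [504.9  51.   80.2] knob [187.0, 197.5] [180.8, 176.8] pivot top [314.0, 196.2] ivory top [257.2, 212.2] flat c [257.3, 178.8] in top: pivot [154.0, 169.7] scene pivot [223.8, 142.2]
2.15 [504.3  52.3  80.2] knob [187.2, 197.5] [180.5, 176.8] pivot top [314.4, 193.8] ivory top [257.7, 210.9] flat c [257.3, 177.5] in top: pivot [153.1, 170.2] scene pivot [223.1, 142.0]
ivory [216 150  86  45] 3132
ivory [309 191  13  11] 117
ivory [200 192   8  11] 71
ivory [229 206  60  11] 475
```

```bash
sed -i 's/^HO=.*/HO=np.array([505.5,51,80.3]); TH=2.128; RC=np.array([502,-317.3,0]); RY=0.286/' h.py; python3 -c "
from h import *
print(hv(12.7,48.9,-72)); p=hv(17.7,48.9-12+178,-72); print(p); go(*p,2.128)
import numpy as np
for a in (.4,.8,1.2,1.62): print(a,(130*np.sin(a)*np.array([-.5,.866])).round(1),(130-130*np.cos(a)).round(1))
for a in (.4,.8,1.2,1.6): print(a,(130*np.sin(a)*np.array([-.5,.866])).round(1),(130-130*np.cos(a)).round(1))
"
```

```text
[437.67497448  23.70428763 129.2       ]
[435.03089987  27.94797346 295.2       ]
t 1.45 shift [  6.3 -72.  109.2] turn 0.004 rows>= 2.1
0.4 [-25.3  43.8] 10.3
0.8 [-46.6  80.8] 39.4
1.2 [-60.6 104.9] 82.9
1.62 [-64.9 112.4] 136.4
0.4 [-25.3  43.8] 10.3
0.8 [-46.6  80.8] 39.4
1.2 [-60.6 104.9] 82.9
1.6 [-65.  112.5] 133.8
```

```bash
python3 shift.py '[[40,6,-40,0,0],[40,6,-72,30,0],[40,6,-72,70,0],[40,6,-72,109,0],[40,6,-72,109,0]]'; python3 shift.py '[[5,0,0,0,0],[5,0,0,0,0],[5,0,0,0,0],[5,0,0,0,0]]'; python3 - <<'E'
from plant import bot, sensors, capture
import cv2, numpy as np
a=[]
for n in ["scene","top"]:
    c=capture(n); x,y=(150,110) if n=="scene" else (130,150)
    a.append(cv2.resize(c["color"][y:y+100,x:x+100,::-1],(400,400),interpolation=cv2.INTER_CUBIC))
cv2.imwrite("pics/k1.png",np.hstack(a)); print(sensors.get_obs()["joint_positions"].round(2))
E
```

```text
time: 2.08
tool_pos: [434.3, 28.5, 294.1]
tcp_rot: [-3.137, -0.004, 2.133]
contact_force: [0.6, -0.7, 1.0]
grip_width: 44.5
finger_force: 0.0
time: 2.58
tool_pos: [435.2, 27.1, 296.4]
tcp_rot: [-3.14, 0.001, 2.131]
contact_force: [-3.8, -4.2, 6.4]
grip_width: 10.6
finger_force: 30.0
[-0.11  0.31  1.91 -0.    0.92 -0.67]
```

View pics/k1.png

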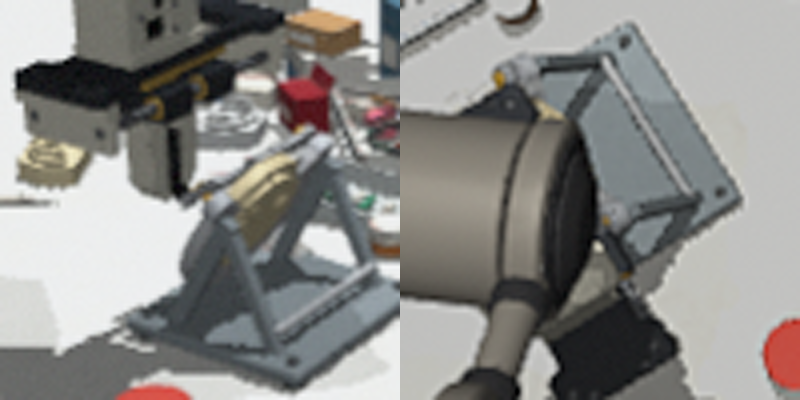

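The picture shows both fingers straddling the knob, but the width of 10.6 mm and the upward force suggest a high grip on it. I'll reopen, go about 7 mm lower and close again.

```bash
python3 shift.py '[[24,0,0,0,0],[24,0,0,0,0],[24,0,0,7,0],[24,0,0,7,0]]'; python3 shift.py '[[5,0,0,0,0],[5,0,0,0,0],[5,0,0,0,0]]'
```

```text
time: 3.18
tool_pos: [435.5, 27.5, 288.1]
tcp_rot: [-3.141, -0.001, 2.13]
contact_force: [0.1, 0.1, -0.6]
grip_width: 24.1
finger_force: 0.0
time: 3.55
tool_pos: [435.2, 27.2, 288.6]
tcp_rot: [-3.14, -0.0, 2.13]
contact_force: [-3.4, -3.1, 1.5]
grip_width: 10.7
finger_force: 30.0
```

```bash
python3 shift.py '[[5,-9.7,0.5,-16.8,0],[5,-19.2,4.8,-33.3,0],[5,-28.3,12,-49,0],[5,-36.7,22,-63.6,0],[5,-44.3,34,-76.7,0]]'; python3 shift.py '[[5,-6.6,14.3,-11.4,0],[5,-12.1,30.4,-21,0],[5,-16.3,48,-28.2,0],[5,-19.1,66.6,-33.1,0],[5,-20.5,86,-35.6,0]]';python3 shift.py '[[5,0,13,0,0],[5,0,23,0.5,0],[5,0,23,0.5,0]]'
```

```text
time: 4.18
tool_pos: [487.4, 7.5, 365.8]
tcp_rot: [-3.138, -0.001, 2.13]
contact_force: [-5.0, -2.4, 1.6]
grip_width: 10.7
finger_force: 30.0
time: 4.8
tool_pos: [572.0, 36.4, 401.7]
tcp_rot: [3.141, -0.0, 2.13]
contact_force: [-2.8, -1.5, 3.3]
grip_width: 10.9
finger_force: 30.0
time: 5.18
tool_pos: [591.5, 49.2, 400.6]
tcp_rot: [3.14, -0.001, 2.131]
contact_force: [-3.1, 3.1, 3.9]
grip_width: 10.5
finger_force: 30.0
```

```bash
python3 shift.py '[[24,0,0,0,0],[24,0,0,0,0],[24,0,0,-35,0],[24,0,0,-70,0]]'; python3 -c "
from h import *
go(*hv(-8,285),TH+np.pi/2)"; 
```

```text
time: 5.68
tool_pos: [591.3, 48.0, 470.8]
tcp_rot: [-3.141, -0.0, 2.129]
contact_force: [-0.1, 0.3, 0.1]
grip_width: 23.9
finger_force: 0.0
t 5.67 shift [ 40.  -71.1 105.6] turn -1.57 rows>= 8.3
```

```bash
python3 shift.py '[[60,10,-30,0,-0.188],[60,20,-60,0,-0.376],[60,40,-71,0,-0.564],[60,40,-71,0,-0.752],[60,40,-71,0,-0.94]]'; python3 shift.py '[[60,0,0,0,-0.188],[60,0,0,0,-0.376],[60,0,0,0,-0.564],[60,0,0,0,-0.63],[60,0,0,0,-0.63]]'; python3 - <<'E'
from h import *
from plant import bot, sensors, capture
W=capture("wrist"); T=capture("top"); S=capture("scene")
np.savez("wrist2.npz",**W); np.savez("scene2.npz",**S)
im=np.zeros((600,800,3),np.uint8); im[:384,:512]=W["color"][...,::-1]
im[384:600,:288]=cv2.resize(S["color"][95:203:,150:294,::-1],(288,216)); im[384:600,300:588]=cv2.resize(T["color"][140:248,110:254,::-1],(288,216))
cv2.imwrite("pics/p2.png",im); print(sensors.get_obs()["joint_positions"].round(2))
F=frame(TH)
for a in [(47,0,10),(-51,0,10),(-1,49,10),(-1,-49,10),(36,58,20),(66,0,0)]: print(a,proj(W,HO+F@np.array(a,float)).round(1)[0])
go(*hv(-8,200),TH+np.pi/2)
E
```

```text
time: 6.3
tool_pos: [509.6, 44.4, 470.6]
tcp_rot: [-3.142, 0.001, 3.073]
contact_force: [0.6, 0.4, -0.5]
grip_width: 59.9
finger_force: 0.0
time: 6.92
tool_pos: [509.9, 44.3, 470.4]
tcp_rot: [-3.141, 0.0, -2.587]
contact_force: [0.3, 0.3, 0.3]
grip_width: 59.7
finger_force: 0.0
[-0.06  0.27  1.44  0.    1.43 -2.19]
(47, 0, 10) [252.  171.8]
(-51, 0, 10) [285.3 158.2]
(-1, 49, 10) [269.8 198.1]
(-1, -49, 10) [270.5 128. ]
(36, 58, 20) [263.4 214.1]
(66, 0, 0) [236.5 174.2]
t 7.08 shift [ 2.000e-01 -1.000e-01  1.902e+02] turn -0.003 rows>= 3.0
```

View pics/p2.png

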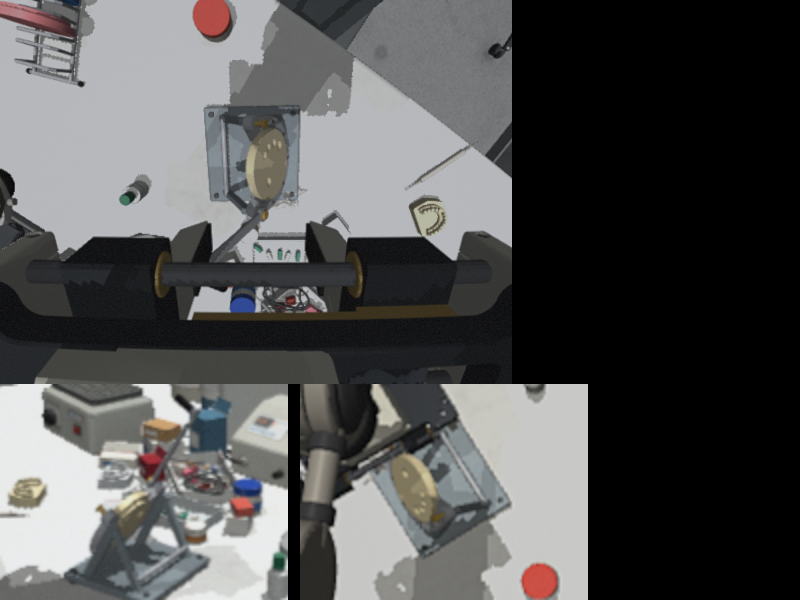

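The bar is up, running behind and to the side. The ivory face in the wrist view spans cols 247-287 and rows 125-200, centred at row 163 where my model predicts it. Next I descend and hook the rear finger behind the blank.

```bash
python3 shift.py '[[60,0,0,60,0],[60,0,0,120,0],[60,0,0,160,0],[60,0,0,190,0],[60,0,0,190,0]]'; python3 shift.py '[[60,0,7,0,0],[60,0,14,0,0],[60,0,21,0,0],[60,0,28,0,0],[60,0,35,0,0]]'
```

```text
time: 7.7
tool_pos: [509.3, 44.5, 278.7]
tcp_rot: [3.139, -0.004, -2.587]
contact_force: [-0.3, 0.0, 0.3]
grip_width: 59.9
finger_force: 0.0
time: 8.32
tool_pos: [491.1, 74.8, 280.8]
tcp_rot: [-3.141, 0.0, -2.586]
contact_force: [-0.2, 0.1, 0.5]
grip_width: 60.1
finger_force: 0.1
```

```bash
python3 shift.py '[[40,0,0,0,0],[32,0,0,0,0],[26,0,0,0,0],[22,0,0,0,0],[19,0,0,0,0]]'; python3 shift.py '[[12,0,0,0,0],[12,0,0,0,0],[12,0,0,0,0]]'; python3 - <<'E'
from plant import bot, sensors, capture
import cv2, numpy as np
T=capture("wrist"); S=capture("scene")
im=np.hstack([cv2.resize(S["color"][95:195,165:265,::-1],(400,400),interpolation=cv2.INTER_CUBIC),cv2.resize(T["color"][50:300,140:390,::-1],(400,400))])
cv2.imwrite("pics/p3.png",im)
E
```

```text
time: 8.95
tool_pos: [491.4, 74.2, 280.5]
tcp_rot: [3.141, -0.0, -2.586]
contact_force: [-0.2, -0.2, -0.2]
grip_width: 19.7
finger_force: 0.0
time: 9.32
tool_pos: [491.3, 74.3, 280.5]
tcp_rot: [3.141, -0.0, -2.586]
contact_force: [-0.7, -1.3, -0.0]
grip_width: 16.3
finger_force: 29.9
```

View pics/p3.png

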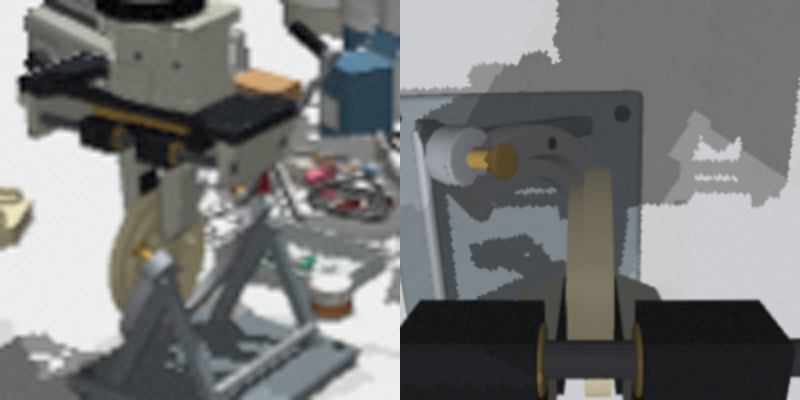

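The ivory blank stands vertical in the fingers with its step side against the rear finger; the opening is 16.3 mm. I'll lift it and carry it over.

```bash
python3 shift.py '[[12,0,0,-30,0],[12,0,0,-70,0],[12,0,0,-120,0],[12,0,0,-130,0]]'; python3 -c "
from h import *
fs=RC+44*np.array([np.cos(RY),np.sin(RY),0]); print(fs)
go(fs[0],fs[1],400,RY+np.pi/2)
from plant import bot, sensors, capture; print(sensors.get_obs()['contact_force'],sensors.get_obs()['moment'])"
```

```text
time: 9.93
tool_pos: [491.8, 74.4, 413.7]
tcp_rot: [-3.138, 0.005, -2.586]
contact_force: [0.6, -0.4, -1.7]
grip_width: 16.0
finger_force: 29.9
[ 544.21272068 -304.88685322    0.        ]
t 9.93 shift [ 155.6 -349.8   14. ] turn 1.841 rows>= 9.8
[ 0.60514571 -0.44351435 -1.67830386] [ 0.08633553  0.04472754 -0.04915257]
```

```bash
python3 shift.py '[[12,24,-56,0,0.17],[12,48,-112,0,0.34],[12,72,-168,0,0.51],[12,96,-224,0,0.68],[12,120,-280,0,0.85]]'; python3 shift.py '[[12,0,0,0,0.18],[12,0,0,0,0.36],[12,0,0,0,0.54],[12,0,0,0,0.72],[12,0,0,0,0.9]]';  python3 -c "
from h import *
go(544.2,-304.9,400,RY+np.pi/2)"
```

```text
time: 10.55
tool_pos: [537.1, -228.8, 409.2]
tcp_rot: [3.141, -0.002, 2.842]
contact_force: [0.9, 1.0, -1.0]
grip_width: 16.3
finger_force: 29.9
time: 11.18
tool_pos: [537.1, -226.9, 409.0]
tcp_rot: [-3.14, -0.002, 1.941]
contact_force: [0.6, 0.2, -0.6]
grip_width: 15.8
finger_force: 30.0
t 11.18 shift [-75.3 -21.6   8.9] turn 0.085 rows>= 1.3
```

```bash
python3 shift.py '[[12,-60,-10,0,0.085],[12,-120,-22,0,0.085],[12,-160,-22,0,0.085],[12,-200,-22,0,0.085],[12,-200,-22,0,0.085]]'; python3 - <<'E'
from h import *
from plant import bot, sensors, capture
W=capture("wrist"); np.savez("wrist3.npz",**W); T=capture("top"); np.savez("top3.npz",**T)
x=np.array([np.cos(RY),np.sin(RY),0]); y=np.array([-x[1],x[0],0])
im=np.ascontiguousarray(W["color"][...,::-1])
P=lambda a,b,z:proj(W,RC+a*x+b*y+[0,0,z])[0]
for a in (-44,0,44): print(a,P(a,0,102).round(1),P(a-11,30,54).round(1),P(a-11,-30,54).round(1))
cv2.imwrite("pics/w3.png",cv2.resize(im,(800,600)))
print(sensors.get_obs()["tool_pos"],sensors.get_obs()["tcp_rot"])
E
```

```text
time: 11.8
tool_pos: [590.2, -423.7, 406.7]
tcp_rot: [-3.139, -0.003, 1.86]
contact_force: [0.9, 0.4, -1.2]
grip_width: 16.1
finger_force: 30.0
-44 [157.3  57.6] [160.5  35.9] [164.9  91.9]
0 [202.2  57. ] [199.7  35.2] [202.3  91.5]
44 [247.7  56.8] [239.3  34.9] [240.   91.4]
[ 590.17988599 -420.99452323  408.42795252] [-3.14019060e+00 -2.97394995e-03  1.86194232e+00]
```

View pics/w3.png

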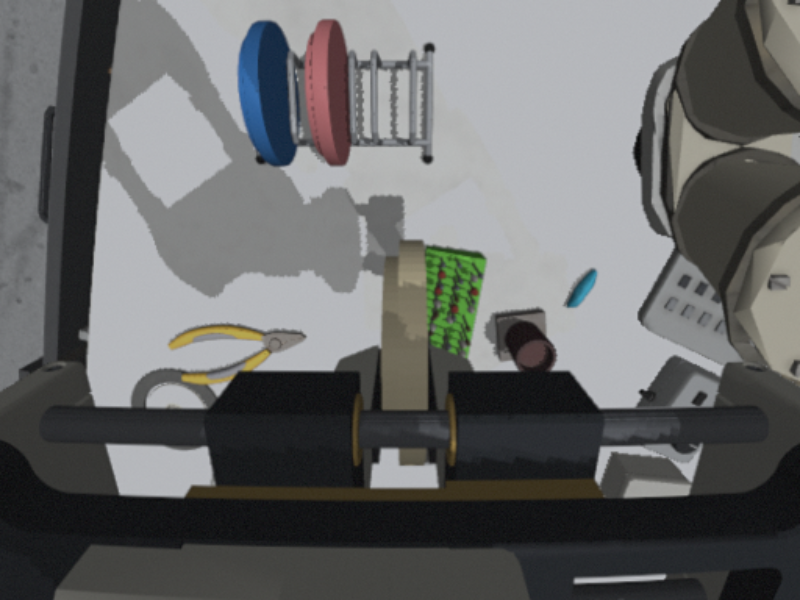

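In the wrist view (scaled by 1.56) the free-slot hoops are near columns 374 and 412, the end bar is at 430, pink's far hoop is at 352, and the rack rows span 45-160. I'll measure the wires precisely.

```bash
python3 - <<'E'
from h import *
W=load("wrist3.npz"); g=cv2.cvtColor(np.ascontiguousarray(W["color"]),cv2.COLOR_RGB2GRAY)
for r in (40,50,60,70,80): print(r,g[r,218:284].tolist())
x=np.array([np.cos(RY),np.sin(RY),0]); y=np.array([-x[1],x[0],0])
for z in (54,6):
  for a in (13.25,30.75,57.25,71.7): print(z,a,[proj(W,RC+a*x+b*y+[0,0,z])[0].round(1).tolist() for b in (30,0,-30)])
for b in (43,-43): print("cap",proj(W,RC+71.7*x+b*y+[0,0,6])[0].round(1))
hs=cv2.cvtColor(np.ascontiguousarray(W["color"]),cv2.COLOR_RGB2HSV)[0:115,140:235]
for n,m in [("blue",cv2.inRange(hs,(100,120,40),(118,255,255))),("pink",cv2.inRange(hs,(165,60,60),(180,255,255))|cv2.inRange(hs,(0,60,60),(6,255,255)))]:
    p=np.argwhere(m)[:,::-1]+[140,0]; print(n,len(p),p.min(0),p.max(0),cv2.minAreaRect(p.astype(np.float32)))
for a,b in [(0,0),(-44,0)]:
  for z in (52.6,):
    print([proj(W,RC+(a+dx)*x+yy*y+[0,0,z])[0].round(1).tolist() for dx in (-5,5) for yy in (-49,49)], proj(W,RC+(a+5)*x+[0,0,101.6])[0],proj(W,RC+(a-5)*x+[0,0,101.6])[0])
E
```

```text
40 [62, 63, 62, 51, 54, 103, 134, 139, 120, 76, 70, 127, 134, 94, 79, 78, 78, 79, 72, 101, 126, 147, 125, 61, 53, 63, 98, 135, 137, 136, 137, 139, 137, 138, 126, 88, 80, 79, 78, 80, 85, 80, 69, 49, 74, 112, 137, 139, 124, 127, 137, 139, 140, 138, 139, 149, 158, 155, 138, 165, 184, 184, 183, 184, 183, 182]
50 [63, 63, 50, 45, 58, 99, 128, 145, 132, 124, 109, 103, 107, 147, 180, 184, 183, 183, 181, 108, 127, 151, 131, 137, 182, 185, 183, 183, 182, 183, 182, 173, 110, 102, 103, 107, 139, 182, 183, 182, 182, 184, 183, 169, 131, 118, 137, 138, 142, 169, 183, 153, 107, 103, 94, 107, 135, 140, 132, 163, 184, 185, 184, 183, 184, 183]
60 [64, 63, 61, 48, 47, 78, 122, 148, 133, 126, 172, 120, 101, 110, 175, 181, 180, 181, 177, 115, 125, 150, 130, 134, 181, 182, 181, 180, 183, 181, 181, 170, 115, 101, 105, 133, 180, 184, 182, 183, 184, 184, 184, 164, 122, 118, 137, 138, 151, 180, 181, 156, 111, 93, 91, 113, 139, 140, 134, 162, 180, 181, 180, 180, 180, 183]
70 [61, 62, 60, 50, 41, 57, 113, 139, 136, 115, 107, 103, 102, 102, 120, 181, 184, 184, 179, 123, 123, 145, 131, 136, 180, 184, 183, 183, 18
[... 779 characters left out ...]
3.0]]
6 30.75 [[240.1, 44.0], [240.4, 69.0], [240.7, 93.0]]
6 57.25 [[260.9, 44.0], [260.8, 69.0], [260.7, 93.0]]
6 71.7 [[272.2, 44.0], [271.9, 69.0], [271.6, 93.1]]
cap [272.4  32.9]
cap [271.4 103.2]
blue 2437 [153  14] [190 105] ((170.9600067138672, 59.78000259399414), (92.21544647216797, 35.955970764160156), 79.69515228271484)
pink 2133 [195  13] [223 104] ((208.754150390625, 58.62487030029297), (91.44922637939453, 27.45142364501953), 88.09085083007812)
[[208.3, 108.3], [204.6, 16.8], [216.8, 108.3], [213.6, 16.7]] [207.39149455  57.00066823] [197.11681894  57.10024765]
[[171.6, 108.6], [165.0, 17.5], [179.9, 108.5], [173.9, 17.3]] [162.45075157  57.60018035] [152.3536042   57.79467115]
```

```bash
python3 - <<'E'
from h import *
from plant import bot, sensors, capture
W=capture("wrist"); np.savez("wrist4.npz",**W); g=cv2.cvtColor(np.ascontiguousarray(W["color"]),cv2.COLOR_RGB2GRAY); W3=load("wrist3.npz")
print(sensors.get_obs()["tool_pos"]); print(-W["R"].T@W["t"], -W3["R"].T@W3["t"])
for r in (50,60,80): print(r,g[r,232:284].tolist())
x=np.array([np.cos(RY),np.sin(RY),0]); y=np.array([-x[1],x[0],0])
for z,a in ((54,30.75),(54,57.25),(6,71.7)): print(z,a,proj(W,RC+a*x+[0,0,z])[0].round(1))
hs=cv2.cvtColor(np.ascontiguousarray(W["color"]),cv2.COLOR_RGB2HSV)[0:115,140:235]
for n,m,a in [("blue",cv2.inRange(hs,(100,120,40),(118,255,255)),-44),("pink",cv2.inRange(hs,(165,60,60),(180,255,255))|cv2.inRange(hs,(0,60,60),(6,255,255)),0)]:
    p=np.argwhere(m)[:,::-1]+[140,0]; print(n,p.min(0),p.max(0),[proj(W,RC+a*x+yy*y+[0,0,52.6])[0].round(1).tolist() for yy in (-49,49)])
# top view: lateral extents of pink & blue in the first top picture
T=load("top0.npz")
E
```

```text
[ 590.21747866 -420.35415068  409.35622414]
[ 567.11146379 -341.39878174  389.48471007] [ 567.24688821 -344.00679494  387.72050148]
50 [176, 184, 184, 182, 130, 119, 144, 134, 132, 181, 184, 183, 184, 184, 183, 185, 185, 173, 109, 102, 124, 169, 186, 183, 182, 184, 182, 184, 184, 160, 112, 138, 142, 135, 159, 184, 187, 155, 107, 90, 97, 127, 142, 136, 156, 178, 186, 184, 184, 183, 183, 185]
60 [180, 183, 184, 179, 121, 115, 138, 136, 130, 182, 185, 183, 184, 183, 185, 183, 172, 125, 103, 103, 104, 133, 182, 184, 184, 184, 183, 184, 174, 140, 112, 137, 142, 137, 168, 181, 165, 128, 104, 94, 104, 133, 139, 135, 163, 181, 182, 181, 181, 182, 183, 184]
80 [181, 184, 184, 185, 176, 113, 133, 152, 130, 158, 184, 186, 183, 184, 183, 186, 184, 167, 111, 104, 133, 180, 186, 185, 185, 183, 184, 184, 172, 138, 117, 138, 139, 152, 182, 185, 157, 107, 94, 93, 113, 141, 145, 133, 158, 179, 178, 179, 180, 180, 180, 180]
54 30.75 [237.1  66.3]
54 57.25 [260.3  66.3]
6 71.7 [271.1  71.2]
blue [153  17] [190 107] [[175.5, 110.5], [169.4, 20.1]]
pink [195  16] [223 107] [[212.1, 110.4], [208.8, 19.6]]
```

```bash
python3 - <<'E'
from h import *
from plant import bot, sensors, capture
o=sensors.get_obs(); p=o["tool_pos"]; R=Ro.from_euler("xyz",o["tcp_rot"]).as_matrix()
W=load("wrist4.npz"); hs=cv2.cvtColor(np.ascontiguousarray(W["color"]),cv2.COLOR_RGB2HSV)
for r in (158,170,190,210,225): 
    c=np.where(cv2.inRange(hs[r:r+1,235:290],(15,40,40),(32,200,255))[0])[0]+235; print(r,c.min() if len(c) else 0,c.max() if len(c) else 0, hs[r,c.min()-1:c.max()+2:3,2].tolist() if len(c) else '')
for s,lab in ((-1,'-y'),(1,'+y')):
    for x,z in ((49,194.5),(44,173),(39,165),(28,155)): print(lab,x,z,proj(W,p+R@np.array([x,s*8.,z]))[0].round(1))
# top view of blue/pink
T=load("top0.npz"); x=np.array([np.cos(RY),np.sin(RY),0]); y=np.array([-x[1],x[0],0])
hs=cv2.cvtColor(np.ascontiguousarray(T["color"]),cv2.COLOR_RGB2HSV)[170:225,275:335]
m=cv2.inRange(hs,(100,100,30),(120,255,255)); q=np.argwhere(m)[:,::-1]+[275,170]; print("blue top",q.min(0),q.max(0),q.mean(0))
m=cv2.inRange(hs,(165,60,60),(180,255,255))|cv2.inRange(hs,(0,60,60),(8,255,255)); q=np.argwhere(m)[:,::-1]+[275,170]; print("pink top",q.min(0),q.max(0),q.mean(0))
for a in (-44,0):
    print([proj(T,RC+(a+dx)*x+yy*y+[0,0,z])[0].round(1).tolist() for dx in (-5,5) for yy,z in ((49,52.6),(0,101.6),(-49,52.6))])
S=load("scene0.npz")
hs=cv2.cvtColor(np.ascontiguousarray(S["color"]),cv2.COLOR_RGB2HSV)[205:280,225:315]
m=cv2.inRange(hs,(100,100,30),(120,255,255)); q=np.argwhere(m)[:,::-1]+[225,205]; print("blue scene",q.min(0),q.max(0))
t=np.linspace(0,2*np.pi,200)
C=np.vstack([proj(S,RC+(-44+dx)*x+rr*np.outer(np.cos(t),y)+np.outer(52.6+rr*np.sin(t),[0,0,1])) for dx,rr in ((-5,49),(5,49),(-11,42),(0,42))]); print("pred",C.min(0),C.max(0))
E
```

```text
158 256 270 [101, 99, 100, 102, 99, 102]
170 246 271 [102, 91, 91, 103, 141, 140, 139, 140, 141, 112]
190 245 279 [166, 115, 115, 117, 119, 120, 120, 122, 119, 119, 153, 72, 96]
210 245 273 [135, 105, 105, 104, 106, 118, 125, 131, 131, 129, 79]
225 243 273 [40, 112, 110, 110, 111, 110, 111, 112, 110, 112, 112]
-y 49 194.5 [245.3 156.8]
-y 44 173 [243.7 172.3]
-y 39 165 [243.1 184.6]
-y 28 155 [242.4 209.8]
+y 49 194.5 [270.  156.7]
+y 44 173 [271.4 172.3]
+y 39 165 [271.9 184.6]
+y 28 155 [272.5 209.8]
blue top [291 201] [323 214] [307.5879397 207.6281407]
pink top [286 186] [319 199] [302.49302326 192.60465116]
[[291.6, 214.7], [311.1, 208.1], [325.5, 204.9], [290.6, 211.3], [310.0, 204.5], [324.4, 201.4]]
[[287.0, 199.6], [306.2, 192.3], [320.7, 189.8], [285.9, 196.1], [305.1, 188.7], [319.6, 186.4]]
blue scene [241 225] [273 267]
pred [238.96816926 224.81763311] [272.90280778 269.22871884]
```

```bash
sed -i 's/RC=np.array(\[502,-317.3,0\])/RC=np.array([503.1,-315.6,0])/' h.py; python3 -c "
from h import *
go(545.3,-303.2,315,RY+np.pi/2)"
```

```text
t 11.95 shift [124.9  -9.2  94.6] turn 0.006 rows>= 2.5
```

```bash
python3 shift.py '[[12,50,-9,0,0],[12,100,-9,0,0],[12,125,-9,30,0],[12,125,-9,70,0],[12,125,-9,94,0]]'; python3 shift.py '[[12,0,0,0,0],[12,0,0,0,0]]'; python3 - <<'E'
from h import *
from plant import bot, sensors, capture
W=capture("wrist"); np.savez("wrist5.npz",**W); S=capture("scene")
im=np.hstack([cv2.resize(W["color"][60:260,160:360,::-1],(400,400),interpolation=cv2.INTER_CUBIC),cv2.resize(S["color"][185:285,220:320,::-1],(400,400),interpolation=cv2.INTER_CUBIC)]); cv2.imwrite("pics/p5.png",im); go(545.3,-303.2,247,RY+np.pi/2)
E
```

```text
time: 12.58
tool_pos: [545.0, -301.6, 315.6]
tcp_rot: [-3.141, -0.001, 1.864]
contact_force: [0.3, -0.2, -0.0]
grip_width: 15.6
finger_force: 30.0
time: 12.82
tool_pos: [545.9, -303.4, 318.1]
tcp_rot: [3.14, 0.002, 1.863]
contact_force: [-0.4, -0.1, 0.1]
grip_width: 15.7
finger_force: 30.0
t 12.93 shift [ 0.9 -0.5 71.3] turn 0.006 rows>= 1.1
```

View pics/p5.png

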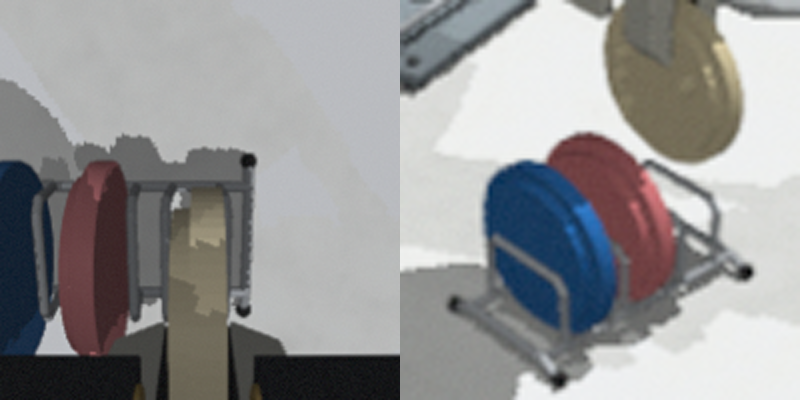

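The wrist view shows the ivory blank at cols 168-228, centred between the free-slot hoops at about 168 and 228. I'll lower it.

```bash
python3 shift.py '[[12,1,-0.5,20,0.006],[12,1,-0.5,35,0.006],[12,1,-0.5,50,0.006],[12,1,-0.5,60,0.006],[12,1,-0.5,60,0.006]]'; python3 shift.py '[[12,0,0,4,0],[12,0,0,8,0],[12,0,0,11,0],[12,0,0,11,0]]'
```

```text
time: 13.55
tool_pos: [544.8, -302.9, 255.6]
tcp_rot: [-3.141, -0.001, 1.856]
contact_force: [0.8, 0.5, -0.9]
grip_width: 15.9
finger_force: 30.0
time: 14.05
tool_pos: [545.3, -303.6, 247.3]
tcp_rot: [3.14, 0.003, 1.856]
contact_force: [-1.0, -0.9, 7.0]
grip_width: 16.0
finger_force: 30.0
```

```bash
python3 shift.py '[[20,0,0,-1,0],[25,0,0,-1,0],[25,0,0,-1,0]]'; python3 shift.py '[[25,0,0,-20,0],[25,0,0,-50,0],[25,0,0,-60,0],[25,0,0,-60,0]]'; python3 - <<'E'
from h import *
from plant import bot, sensors, capture
S=capture("scene"); W=capture("wrist"); np.savez("wrist6.npz",**W); x=np.array([np.cos(RY),np.sin(RY),0])
im=np.hstack([cv2.resize(W["color"][60:260,110:310,::-1],(400,400),interpolation=cv2.INTER_CUBIC),cv2.resize(S["color"][185:285,220:320,::-1],(400,400),interpolation=cv2.INTER_CUBIC)]); cv2.imwrite("pics/p6.png",im); go(RC[0],RC[1],308,RY+np.pi/2)
E
```

```text
time: 14.42
tool_pos: [544.8, -302.9, 246.2]
tcp_rot: [-3.141, -0.001, 1.856]
contact_force: [-0.7, -0.1, -0.3]
grip_width: 24.6
finger_force: 0.0
time: 14.92
tool_pos: [544.9, -302.9, 306.6]
tcp_rot: [3.141, 0.001, 1.856]
contact_force: [-0.5, 0.4, -0.8]
grip_width: 24.9
finger_force: 0.0
t 15.03 shift [ -0.6 -43.5  -2.7] turn -0.001 rows>= 0.7
```

View pics/p6.png

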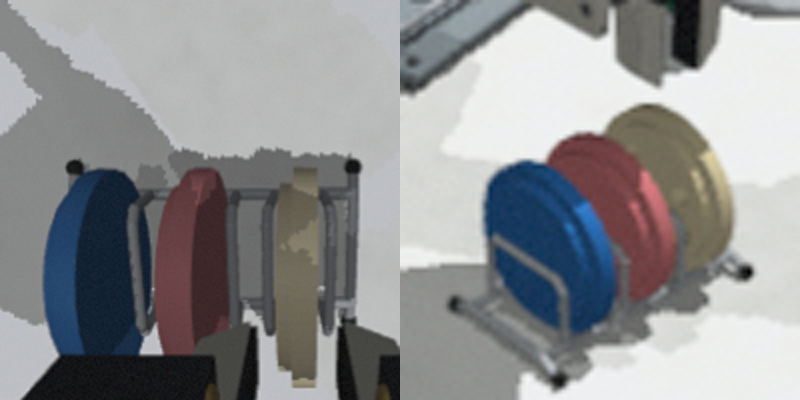

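The wrist and scene views show the ivory blank standing in the free slot, wrist (300,270), between its hoops. Pink is in the middle and blue is untouched. Next I'll check numerically where pink's top edge stands.

```bash
cat >> h.py <<'E'
def ext(c,mask,pts,rows):
    "observed and predicted column extents per row"
    h=cv2.convexHull(proj(c,pts).astype(np.float32)); m=np.zeros(mask.shape,np.uint8); cv2.fillConvexPoly(m,h.round().astype(int),255)
    for r in rows:
        a=np.where(mask[r])[0]; b=np.where(m[r])[0]; print(r,"obs",(a.min(),a.max()) if len(a) else None,"pred",(b.min(),b.max()) if len(b) else None)
def pmask(c,kind,lo=0,hi=512,bot=384):
    hs=cv2.cvtColor(np.ascontiguousarray(c["color"]),cv2.COLOR_RGB2HSV)
    m={"pink":cv2.inRange(hs,(165,50,40),(180,255,255))|cv2.inRange(hs,(0,50,40),(8,255,255)),"ivory":cv2.inRange(hs,(15,40,40),(32,200,255)),"blue":cv2.inRange(hs,(100,100,30),(120,255,255))}[kind]
    m[:,:lo]=0; m[:,hi:]=0; m[bot:]=0; return m
def disc(C,ax,u,w):
    "outline points of a blank: centre C, axis toward the flat, in-plane u,w"
    t=np.linspace(0,2*np.pi,90); q=lambda s,r: C+s*ax+r*(np.outer(np.cos(t),u)+np.outer(np.sin(t),w)); return np.vstack([q(5,49),q(-5,49),q(-11,42)])
E
python3 - <<'E'
from h import *
W=load("wrist6.npz"); x=np.array([np.cos(RY),np.sin(RY),0]); y=np.array([-x[1],x[0],0]); z=np.array([0,0,1.])
for n,a,lo,hi in (("blue",-44,120,190),("pink",0,180,228),("ivory",44,235,290)):
    print(n); ext(W,pmask(W,n,lo,hi),disc(RC+(a+3)*x+52.6*z,x,y,z),(146,160,180,200,215,230))
E
```

```text
blue
146 obs (np.int64(151), np.int64(169)) pred (np.int64(153), np.int64(172))
160 obs (np.int64(142), np.int64(177)) pred (np.int64(142), np.int64(180))
180 obs (np.int64(134), np.int64(183)) pred (np.int64(135), np.int64(184))
200 obs (np.int64(132), np.int64(184)) pred (np.int64(133), np.int64(185))
215 obs (np.int64(133), np.int64(183)) pred (np.int64(134), np.int64(184))
230 obs (np.int64(137), np.int64(180)) pred (np.int64(137), np.int64(182))
pink
146 obs (np.int64(203), np.int64(218)) pred (np.int64(204), np.int64(220))
160 obs (np.int64(193), np.int64(223)) pred (np.int64(194), np.int64(223))
180 obs (np.int64(189), np.int64(222)) pred (np.int64(191), np.int64(225))
200 obs (np.int64(187), np.int64(223)) pred (np.int64(190), np.int64(225))
215 obs (np.int64(188), np.int64(223)) pred (np.int64(190), np.int64(225))
230 obs (np.int64(190), np.int64(208)) pred (np.int64(192), np.int64(224))
ivory
146 obs (np.int64(257), np.int64(267)) pred (np.int64(254), np.int64(268))
160 obs (np.int64(249), np.int64(267)) pred (np.int64(248), np.int64(268))
180 obs (np.int64(248), np.int64(268)) pred (np.int64(248), np.int64(269))
200 obs (np.int64(248), np.int64(268)) pred (np.int64(248), np.int64(269))
215 obs (np.int64(248), np.int64(268)) pred (np.int64(248), np.int64(269))
230 obs (np.int64(249), np.int64(267)) pred (np.int64(248), np.int64(269))
```

```bash
python3 shift.py '[[25,0,-45,0,0],[25,0,-45,0,0],[25,0,-45,20,0],[25,0,-45,40,0],[25,0,-45,59,0]]'; python3 shift.py '[[25,0,0,0,0],[12,0,0,0,0],[12,0,0,0,0],[12,0,0,0,0]]'
```

```text
time: 15.65
tool_pos: [502.1, -315.4, 246.0]
tcp_rot: [-3.141, -0.001, 1.856]
contact_force: [0.7, 0.3, 0.4]
grip_width: 25.0
finger_force: 0.0
time: 16.15
tool_pos: [501.9, -315.7, 248.1]
tcp_rot: [3.141, 0.001, 1.856]
contact_force: [0.6, 0.5, -0.4]
grip_width: 15.9
finger_force: 30.0
```

```bash
python3 shift.py '[[12,0,0,-20,0],[12,0,0,-60,0],[12,0,0,-110,0],[12,0,0,-155,0],[12,0,0,-155,0]]'; python3 -c "
from h import *
from plant import bot, sensors, capture; print(sensors.get_obs()['contact_force'])
go(491.3,74.3,400,TH+np.pi/2)"
```

```text
time: 16.77
tool_pos: [502.0, -315.8, 406.9]
tcp_rot: [3.137, 0.007, 1.856]
contact_force: [0.6, 0.2, -1.4]
grip_width: 16.2
finger_force: 30.0
[ 0.60231952  0.22400194 -1.40461472]
t 16.77 shift [377.4  99.6   4.8] turn -1.842 rows>= 9.8
```

```bash
python3 shift.py '[[12,60,16,0,-0.17],[12,120,32,0,-0.34],[12,180,48,0,-0.51],[12,240,64,0,-0.68],[12,300,80,0,-0.85]]'; python3 shift.py '[[12,0,0,0,-0.18],[12,0,0,0,-0.36],[12,0,0,0,-0.54],[12,0,0,0,-0.72],[12,0,0,0,-0.9]]';  python3 -c "
from h import *
go(491.3,74.3,330,TH+np.pi/2)"
```

```text
time: 17.4
tool_pos: [493.3, -3.4, 401.4]
tcp_rot: [-3.141, -0.002, 2.711]
contact_force: [0.9, -0.0, -2.4]
grip_width: 16.2
finger_force: 30.0
time: 18.02
tool_pos: [493.6, -5.2, 401.2]
tcp_rot: [3.14, -0.002, -2.671]
contact_force: [0.3, 0.2, -1.7]
grip_width: 15.8
finger_force: 30.0
t 18.02 shift [-34.1  71.8  71.3] turn -0.087 rows>= 1.7
```

```bash
python3 shift.py '[[12,0,36,0,-0.087],[12,0,72,0,-0.087],[12,-34,72,0,-0.087],[12,-34,72,30,-0.087],[12,-34,72,50,-0.087]]'; python3 shift.py '[[12,0,0,0,0]]'; python3 - <<'E'
from h import *
from plant import bot, sensors, capture
W=capture("wrist"); np.savez("wrist7.npz",**W); S=capture("scene"); np.savez("scene7.npz",**S)
o=sensors.get_obs(); p=o["tool_pos"]; R=Ro.from_euler("xyz",o["tcp_rot"]).as_matrix(); print(p,o["contact_force"])
C=p+R@np.array([0,3,194.5])
P=disc(C,R[:,1],R[:,0],R[:,2])
print("wrist pink"); ext(W,pmask(W,"pink",230,290,240),P,(145,150,155,160,170,180,200,220))
m=pmask(W,"pink",230,290,240); r=np.where(m.sum(1)>0)[0]; print("rows obs",r.min(),"pred",cv2.convexHull(proj(W,P).astype(np.float32))[:,0,1].min())
m=pmask(S,"pink",150,250,215); q=np.argwhere(m); k,l,st,ce=cv2.connectedComponentsWithStats(m); i=1+np.argmax(st[1:,4]); print("scene obs",st[i]); 
q=proj(S,P); print("scene pred",q.min(0),q.max(0))
go(491.3,74.3,282.5,TH+np.pi/2)
W2=load("wrist2.npz"); S2=load("scene2.npz")
E
```

```text
time: 18.65
tool_pos: [491.5, 74.6, 350.2]
tcp_rot: [3.14, -0.003, -2.589]
contact_force: [0.2, 0.2, -2.3]
grip_width: 15.2
finger_force: 30.0
time: 18.77
tool_pos: [491.4, 74.4, 350.3]
tcp_rot: [3.139, -0.005, -2.59]
contact_force: [-0.6, 0.1, -1.0]
grip_width: 15.8
finger_force: 30.0
[492.12360542  74.27614465 352.51453799] [-0.58841277 -0.22001009 -1.77165644]
wrist pink
145 obs None pred None
150 obs None pred None
155 obs (np.int64(257), np.int64(269)) pred None
160 obs (np.int64(256), np.int64(270)) pred (np.int64(249), np.int64(268))
170 obs (np.int64(247), np.int64(271)) pred (np.int64(243), np.int64(269))
180 obs (np.int64(246), np.int64(272)) pred (np.int64(242), np.int64(270))
200 obs (np.int64(245), np.int64(272)) pred (np.int64(241), np.int64(270))
220 obs (np.int64(244), np.int64(272)) pred (np.int64(241), np.int64(271))
rows obs 155 pred 155.91306
scene obs [191 118  25  35 566]
scene pred [190.12501341 116.78487781] [215.54537773 152.37853252]
t 18.88 shift [ 0.7  0.4 70. ] turn -0.006 rows>= 1.1
```

```bash
python3 shift.py '[[12,0,-0.6,20,-0.006],[12,0,-0.6,40,-0.006],[12,0,-0.6,55,-0.006],[12,0,-0.6,63,-0.006],[12,0,-0.6,66,-0.006]]'; python3 shift.py '[[12,0,0,0,0],[12,0,0,0,0]]'
```

```text
time: 19.5
tool_pos: [492.6, 73.8, 286.8]
tcp_rot: [-3.141, 0.001, -2.584]
contact_force: [0.8, 0.2, -1.3]
grip_width: 15.3
finger_force: 30.0
time: 19.75
tool_pos: [492.6, 73.8, 287.1]
tcp_rot: [-3.141, 0.001, -2.584]
contact_force: [-0.2, 0.5, -2.3]
grip_width: 15.7
finger_force: 30.0
```

```bash
python3 shift.py '[[12,0,0,1.5,0],[12,0,0,3,0],[12,0,0,3,0]]'; python3 shift.py '[[12,0,0,1.5,0],[12,0,0,1.5,0]]'; python3 shift.py '[[12,0,0,1.5,0],[12,0,0,1.5,0]]'
```

```text
time: 20.12
tool_pos: [492.4, 73.9, 283.4]
tcp_rot: [3.141, -0.0, -2.584]
contact_force: [0.2, 1.0, -0.7]
grip_width: 16.4
finger_force: 30.0
time: 20.38
tool_pos: [492.4, 74.0, 282.0]
tcp_rot: [3.141, 0.0, -2.584]
contact_force: [-0.3, 1.5, 0.7]
grip_width: 15.6
finger_force: 30.0
time: 20.62
tool_pos: [492.4, 74.1, 281.1]
tcp_rot: [3.141, 0.001, -2.584]
contact_force: [-2.4, 2.5, 7.0]
grip_width: 16.0
finger_force: 30.0
```

```bash
python3 shift.py '[[24,0,0,-1,0],[24,0,0,-1,0],[24,0,0,-1,0]]'; python3 shift.py '[[24,0,-4,-1,0],[24,0,-8,-1,0],[24,0,-12,-1,0],[24,0,-15,-1,0],[24,0,-18,-1,0]]'; python3 shift.py '[[30,0,-4,0,0],[40,0,-8,0,0],[50,0,-12,0,0],[60,0,-16,0,0],[62,0,-17,0,0]]'
```

```text
time: 21.0
tool_pos: [492.5, 73.7, 281.4]
tcp_rot: [-3.141, 0.0, -2.584]
contact_force: [0.0, 0.2, 0.1]
grip_width: 23.7
finger_force: 0.1
time: 21.62
tool_pos: [502.1, 58.3, 282.5]
tcp_rot: [3.141, -0.0, -2.584]
contact_force: [0.1, 0.1, -0.2]
grip_width: 23.7
finger_force: 0.0
time: 22.25
tool_pos: [511.1, 43.9, 282.5]
tcp_rot: [3.142, 0.0, -2.584]
contact_force: [-0.2, -0.3, 0.1]
grip_width: 60.9
finger_force: 0.0
```

```bash
python3 shift.py '[[62,0,0,-40,0],[62,0,0,-90,0],[62,0,0,-140,0],[62,0,0,-188,0],[62,0,0,-188,0]]'; python3 - <<'E'
from h import *
from plant import bot, sensors, capture
W=capture("wrist"); S=capture("scene"); np.savez("wrist8.npz",**W); np.savez("scene8.npz",**S); print(sensors.get_obs()["tool_pos"])
F=frame(TH); D=lambda dx,dz: disc(HO+F@np.array([dx,0,5+dz]),F[:,2],F[:,0],F[:,1])
W2=load("wrist2.npz"); S2=load("scene2.npz")
def box(m):
    k,l,st,ce=cv2.connectedComponentsWithStats(m); i=1+np.argmax(st[1:,4]); return st[i],ce[i].round(1)
R=(slice(None),)
for n,c,kind,lo,hi in (("ivory before",W2,"ivory",235,300),("pink now",W,"pink",230,300)):
    print(n,box(pmask(c,kind,lo,hi,205))); ext(c,pmask(c,kind,lo,hi,205),D(-1.5,0),(130,140,150,160,170,180,190))
for n,c,kind in (("ivory before",S2,"ivory"),("pink now",S,"pink")):
    m=pmask(c,kind,190,245,185); m[:120]=0; print(n,box(m)); ext(c,m,D(-1.5,0),(143,148,153,158,163,168))
E
```

```text
time: 22.88
tool_pos: [511.1, 44.2, 474.4]
tcp_rot: [-3.137, 0.007, -2.584]
contact_force: [0.7, -0.3, -0.0]
grip_width: 62.0
finger_force: 0.0
[510.72038275  44.1576424  470.25433327]
ivory before (array([ 246,  119,   41,   81, 2374], dtype=int32), array([265.9, 161.8]))
130 obs (np.int64(262), np.int64(277)) pred (np.int64(259), np.int64(277))
140 obs (np.int64(254), np.int64(283)) pred (np.int64(251), np.int64(283))
150 obs (np.int64(249), np.int64(285)) pred (np.int64(246), np.int64(285))
160 obs (np.int64(247), np.int64(285)) pred (np.int64(244), np.int64(285))
170 obs (np.int64(246), np.int64(284)) pred (np.int64(244), np.int64(284))
180 obs (np.int64(247), np.int64(282)) pred (np.int64(245), np.int64(282))
190 obs (np.int64(251), np.int64(278)) pred (np.int64(248), np.int64(277))
pink now (array([ 248,  125,   42,   71, 2342], dtype=int32), array([268.8, 160.2]))
130 obs (np.int64(260), np.int64(283)) pred (np.int64(258), np.int64(282))
140 obs (np.int64(254), np.int64(287)) pred (np.int64(252), np.int64(285))
150 obs (np.int64(250), np.int64(289)) pred (np.int64(248), np.int
[... 620 characters left out ...]
nt64(222)) pred (np.int64(206), np.int64(223))
163 obs (np.int64(209), np.int64(219)) pred (np.int64(201), np.int64(220))
168 obs (np.int64(211), np.int64(215)) pred (np.int64(198), np.int64(216))
pink now (array([207, 148,  17,  23, 232], dtype=int32), array([215.6, 158. ]))
143 obs (np.int64(230), np.int64(230)) pred None
148 obs (np.int64(219), np.int64(221)) pred (np.int64(217), np.int64(222))
153 obs (np.int64(212), np.int64(223)) pred (np.int64(210), np.int64(225))
158 obs (np.int64(207), np.int64(223)) pred (np.int64(206), np.int64(223))
163 obs (np.int64(209), np.int64(218)) pred (np.int64(201), np.int64(220))
168 obs (np.int64(210), np.int64(214)) pred (np.int64(198), np.int64(216))
```

```bash
python3 shift.py '[[5,0,30,0,0],[5,0,56,0,0],[5,0,56,50,0],[5,0,56,100,0],[5,0,56,130,0]]'; python3 shift.py '[[0,0,0,0,0]]'; python3 -c "
from h import *
go(*hv(42,170),TH+np.pi/2)"
```

```text
time: 23.6
tool_pos: [479.9, 91.7, 336.6]
tcp_rot: [3.138, -0.006, -2.584]
contact_force: [-0.1, 0.7, -0.6]
grip_width: 16.6
finger_force: 0.0
time: 23.72
tool_pos: [480.2, 91.6, 337.3]
tcp_rot: [3.137, -0.007, -2.584]
contact_force: [-0.2, -0.3, 0.5]
grip_width: 6.4
finger_force: 0.0
t 23.73 shift [-0.6 -6.2 86.9] turn 0.001 rows>= 1.4
```

```bash
python3 shift.py '[[0,0,0,40,0],[0,0,0,75,0],[0,0,0,87,0],[0,0,0,87,0]]'; python3 shift.py '[[0,0,-3,0,0],[0,0,-6,0,0],[0,0,-8,0,0],[0,0,-8,0,0]]';python3 shift.py '[[0,0,-1.5,0,0],[0,0,-3,0,0],[0,0,-3,0,0]]'
```

```text
time: 24.22
tool_pos: [481.6, 91.6, 253.9]
tcp_rot: [3.141, -0.0, -2.584]
contact_force: [1.5, 0.3, -0.1]
grip_width: 0.7
finger_force: 0.0
time: 24.72
tool_pos: [485.7, 84.7, 253.8]
tcp_rot: [-3.141, 0.001, -2.584]
contact_force: [-0.2, 0.6, 0.5]
grip_width: 0.3
finger_force: 0.0
time: 25.1
tool_pos: [487.2, 82.2, 253.5]
tcp_rot: [3.142, 0.0, -2.584]
contact_force: [0.6, 0.9, 0.3]
grip_width: 0.5
finger_force: 0.0
```

```bash
python3 shift.py '[[0,0,-1.5,0,0],[0,0,-1.5,0,0]]' | grep -E "pos|contact"; python3 shift.py '[[0,0,-1.5,0,0],[0,0,-1.5,0,0]]'| grep -E "pos|contact"; python3 shift.py '[[0,0,-1,0,0],[0,0,-1,0,0]]'| grep -E "pos|contact"; python3 shift.py '[[0,0,-1,0,0],[0,0,-1,0,0]]'| grep -E "pos|contact"
```

```text
tool_pos: [488.0, 81.0, 253.5]
contact_force: [-0.0, 0.5, -0.1]
tool_pos: [488.8, 79.7, 253.5]
contact_force: [-0.3, 0.5, -0.6]
tool_pos: [489.3, 78.9, 253.5]
contact_force: [-0.2, 1.6, 0.0]
tool_pos: [489.8, 78.0, 253.5]
contact_force: [0.2, 0.4, 0.1]
```

```bash
for i in 1; do python3 shift.py '[[0,0,-1.5,0,0],[0,0,-1.5,0,0]]' | grep -E "pos|contact"; python3 shift.py '[[0,0,-1.5,0,0],[0,0,-1.5,0,0]]'| grep -E "pos|contact"; python3 shift.py '[[0,0,-1.5,0,0],[0,0,-1.5,0,0]]'| grep -E "pos|contact"; python3 shift.py '[[0,0,-1.5,0,0],[0,0,-1.5,0,0]]'| grep -E "pos|contact"; done
```

```text
tool_pos: [490.7, 76.7, 253.5]
contact_force: [0.2, -0.5, 0.5]
tool_pos: [491.4, 75.4, 253.5]
contact_force: [-0.3, 0.2, 0.8]
tool_pos: [492.2, 74.2, 253.5]
contact_force: [-0.4, -0.0, -0.5]
tool_pos: [493.0, 72.9, 253.5]
contact_force: [-0.2, -0.9, 0.0]
```

```bash
python3 shift.py '[[0,0,-1.5,0,0],[0,0,-1.5,0,0]]' | grep -E "pos|contact"; python3 shift.py '[[0,0,-1.5,0,0],[0,0,-1.5,0,0]]'| grep -E "pos|contact"; python3 shift.py '[[0,0,-1,0,0],[0,0,-1,0,0]]'| grep -E "pos|contact"; python3 shift.py '[[0,0,-1,0,0],[0,0,-1,0,0]]'| grep -E "pos|contact"
```

```text
tool_pos: [493.6, 71.9, 253.4]
contact_force: [-2.3, 2.2, 0.2]
tool_pos: [493.9, 71.5, 253.4]
contact_force: [-4.1, 9.5, 2.9]
tool_pos: [494.1, 71.2, 253.4]
contact_force: [-5.1, 13.3, 3.1]
tool_pos: [494.2, 70.9, 253.4]
contact_force: [-6.5, 17.4, 4.9]
```

```bash
python3 shift.py '[[0,0,15,0,0],[0,0,30,0,0],[20,0,30,-60,0],[24,0,30,-120,0]]'; python3 shift.py '[[24,0,0,-60,0],[24,0,0,-100,0.18],[24,0,0,-100,0.36],[24,0,0,-100,0.54],[24,0,0,-100,0.72]]';python3 shift.py '[[24,0,0,0,0.18],[24,0,0,0,0.36],[24,0,0,0,0.54],[24,0,0,0,0.72],[24,0,0,0,0.85]]'; python3 -c "
from h import *
from plant import bot, sensors, capture
go(591.4,49.2,472,2.13)
W=capture('wrist'); S=capture('scene'); np.savez('wrist9.npz',**W); np.savez('scene9.npz',**S)
F=frame(TH); P=disc(HO+F@np.array([-1.5,0,5.]),F[:,2],F[:,0],F[:,1])
m=pmask(W,'pink'); m[230:]=0; k,l,st,ce=cv2.connectedComponentsWithStats(m); i=1+np.argmax(st[1:,4]); print(st[i]); q=proj(W,P); print(q.min(0),q.max(0))
m=pmask(S,'pink',190,245,185); m[:120]=0; k,l,st,ce=cv2.connectedComponentsWithStats(m); i=1+np.argmax(st[1:,4]); print('scene',st[i])
# knob dark in scene
g=S['color'].max(2); 
for a in (1.6,1.68,1.75): print(a,proj(S,HO+F@np.array([36+130*np.sin(a),58-130*np.cos(a),35.5])).round(1), proj(W,HO+F@np.array([36+130*np.sin(a),58-130*np.cos(a),35.5])).round(1))
"
```

```text
time: 28.6
tool_pos: [479.3, 94.6, 374.6]
tcp_rot: [3.141, -0.001, -2.583]
contact_force: [2.5, -0.3, -0.1]
grip_width: 16.0
finger_force: 0.0
time: 29.22
tool_pos: [479.4, 94.4, 473.6]
tcp_rot: [-3.141, 0.001, 2.973]
contact_force: [-0.0, -0.1, -1.2]
grip_width: 24.0
finger_force: 0.0
time: 29.85
tool_pos: [479.5, 94.4, 473.4]
tcp_rot: [-3.141, 0.001, 2.124]
contact_force: [0.1, 0.0, 0.6]
grip_width: 24.1
finger_force: 0.0
t 29.85 shift [-97.3  71.5   1.5] turn -0.006 rows>= 1.9
[ 223  169   69   55 3017]
[222.91108057 169.59493038] [291.61578362 225.62486427]
scene [207 148  18  24 241]
1.6 [[239.8 105. ]] [[321.4 306. ]]
1.68 [[241.9 104.2]] [[332.  305.1]]
1.75 [[243.5 103.7]] [[341.  303.6]]
```

```bash
python3 shift.py '[[24,-48,36,0,-0.003],[24,-97,71.5,0,-0.006],[24,-97,71.5,0,-0.006],[24,-97,71.5,40,-0.006],[24,-97,71.5,72,-0.006]]'; python3 shift.py '[[24,0,0,0,0],[5,0,0,0,0],[5,0,0,0,0],[5,0,0,0,0]]'
```

```text
time: 30.58
tool_pos: [591.0, 50.2, 400.4]
tcp_rot: [-3.141, -0.0, 2.138]
contact_force: [0.2, -0.4, -0.1]
grip_width: 24.0
finger_force: 0.0
time: 31.08
tool_pos: [591.9, 50.0, 403.5]
tcp_rot: [3.138, 0.002, 2.136]
contact_force: [-1.0, 0.8, 6.5]
grip_width: 10.9
finger_force: 30.0
```

```bash
python3 shift.py '[[24,0,0,0,0],[24,0,0,4,0],[24,0,0,4,0],[5,0,0,4,0],[5,0,0,4,0]]'; python3 shift.py '[[5,0,0,0,0],[5,0,0,0,0]]'
```

```text
time: 31.7
tool_pos: [591.8, 49.8, 397.4]
tcp_rot: [3.142, -0.0, 2.135]
contact_force: [-0.4, -0.7, -1.0]
grip_width: 10.5
finger_force: 30.0
time: 31.95
tool_pos: [591.8, 49.8, 397.4]
tcp_rot: [3.141, -0.0, 2.135]
contact_force: [0.0, 0.1, -0.6]
grip_width: 11.3
finger_force: 30.0
```

```bash
python3 shift.py '[[5,-0.2,-23.4,-0.4,0],[5,1.2,-42.7,2.1,0],[5,4,-61.3,6.9,0],[5,8.2,-79,14.2,0],[5,13.7,-95,23.7,0]]'; python3 shift.py '[[5,6.6,-14.3,11.4,0],[5,14.2,-26.5,24.6,0],[5,22.7,-36.3,39.2,0],[5,31.7,-43.4,55,0],[5,41.2,-47.7,71.4,0]]'; python3 shift.py '[[5,5.2,-1.2,9,0],[5,9.7,-1.5,16.8,0],[5,9.7,-1.5,16.8,0]]'
```

```text
time: 32.58
tool_pos: [504.1, 10.2, 374.6]
tcp_rot: [3.139, 0.002, 2.135]
contact_force: [3.3, 1.0, -0.8]
grip_width: 11.2
finger_force: 30.0
time: 33.2
tool_pos: [441.6, 19.7, 302.6]
tcp_rot: [3.141, 0.001, 2.135]
contact_force: [1.5, -4.1, 19.6]
grip_width: 10.7
finger_force: 38.2
time: 33.58
tool_pos: [435.2, 27.0, 285.7]
tcp_rot: [-3.141, 0.0, 2.135]
contact_force: [-2.1, -4.5, -0.7]
grip_width: 10.8
finger_force: 30.0
```

```bash
python3 shift.py '[[24,0,0,0,0],[24,0,0,0,0],[24,0,0,-30,0],[24,0,0,-70,0],[24,0,0,-110,0]]'; python3 shift.py '[[24,0,60,0,0],[24,0,72,0,0],[24,0,72,0,0]]'; python3 - <<'E'
from h import *
from plant import bot, sensors, capture
F=frame(TH); W=capture("wrist"); S=capture("scene"); T=capture("top"); np.savez("wrist10.npz",**W); np.savez("scene10.npz",**S)
print(sensors.get_obs()["tool_pos"])
for a in (0,.05,.1,.2): print(a,[proj(c,HO+F@np.array([36+130*np.sin(a),58-130*np.cos(a),35.5])).round(1)[0].tolist() for c in (W,S)])
def blob(c,x,y,w,h,th=45):
    m=(c["color"][y:y+h,x:x+w].max(2)<th).astype(np.uint8); k,l,st,ce=cv2.connectedComponentsWithStats(m)
    return [((ce[i]+[x,y]).round(1).tolist(),int(st[i][4])) for i in range(1,k) if st[i][4]>8]
print("W",blob(W,160,150,60,65,40)); print("S",blob(S,170,120,40,50))
hs=cv2.cvtColor(np.ascontiguousarray(W["color"]),cv2.COLOR_RGB2HSV)[150:225,160:340]; m=cv2.inRange(hs,(12,120,90),(28,255,255)); k,l,st,ce=cv2.connectedComponentsWithStats(m); print("brass",[((ce[i]+[160,150]).round(1),st[i][4]) for i in range(1,k) if st[i][4]>15])
P=disc(HO+F@np.array([-1.5,0,5.]),F[:,2],F[:,0],F[:,1]); m=pmask(W,'pink'); m[230:]=0; q=np.argwhere(cv2.morphologyEx(m,cv2.MORPH_OPEN,np.ones((3,3))))[:,::-1]; print(q.min(0),q.max(0)); q=proj(W,P); print(q.min(0),q.max(0))
m=pmask(S,'pink',190,245,185); m[:120]=0; k,l,st,ce=cv2.connectedComponentsWithStats(m); i=1+np.argmax(st[1:,4]); print('scene',st[i])
E
```

```text
time: 34.2
tool_pos: [435.4, 27.4, 396.9]
tcp_rot: [3.141, -0.001, 2.135]
contact_force: [0.8, -0.4, -0.2]
grip_width: 23.9
finger_force: 0.0
time: 34.58
tool_pos: [496.3, 66.1, 394.9]
tcp_rot: [-3.14, -0.001, 2.137]
contact_force: [-0.8, 0.2, -0.3]
grip_width: 24.0
finger_force: 0.0
[495.46278882  65.36353425 395.276916  ]
0 [[182.7, 198.1], [191.5, 154.6]]
0.05 [[181.6, 203.3], [192.3, 152.9]]
0.1 [[180.8, 208.7], [193.3, 151.2]]
0.2 [[180.1, 219.9], [195.4, 147.6]]
W [([181.9, 199.3], 267)]
S [([192.0, 153.8], 22)]
brass [(array([199.9, 208.1]), np.int32(84)), (array([315.8, 207.6]), np.int32(94))]
[98 19] [511 229]
[213.72592111 159.01674075] [301.59491309 229.67118143]
scene [207 148  18  24 246]
```

```bash
python3 -c "
from h import *
go(*hv(15,60+178,-72),2.135)"
```

```text
t 34.73 shift [ -2.1 -71.   77.1] turn 0.0 rows>= 1.7
```

```bash
python3 shift.py '[[0,-2,-40,0,0],[0,-2,-71,0,0],[0,-2,-71,30,0],[0,-2,-71,60,0],[0,-2,-71,76,0]]'| grep -E "pos|contact"; python3 shift.py '[[0,0,0,1.5,0],[0,0,0,1.5,0]]' | grep -E "pos|contact";python3 shift.py '[[0,0,0,1.5,0],[0,0,0,1.5,0]]' | grep -E "pos|contact";python3 shift.py '[[0,0,0,1.5,0],[0,0,0,1.5,0]]' | grep -E "pos|contact"; python3 shift.py '[[0,0,0,1.5,0],[0,0,0,1.5,0]]' | grep -E "pos|contact"
```

```text
tool_pos: [436.1, 25.6, 318.5]
contact_force: [-0.3, -0.3, 1.4]
tool_pos: [436.4, 25.7, 318.4]
contact_force: [-1.0, 0.1, 3.6]
tool_pos: [436.6, 25.8, 317.6]
contact_force: [-6.4, -0.5, 12.0]
tool_pos: [436.5, 25.8, 317.0]
contact_force: [-8.6, -0.8, 22.3]
tool_pos: [436.5, 25.8, 316.4]
contact_force: [-11.7, -2.1, 31.7]
```

```bash
python3 shift.py '[[0,0,0,-20,0],[0,0,0,-60,0],[0,0,0,-120,0],[0,0,0,-150,0],[0,0,0,-150,0]]'| grep -E "pos|contact"; python3 - <<'E'
from h import *
from plant import bot, sensors, capture
import json
F=frame(TH); S=capture("scene"); T=capture("top"); S0=load("scene0.npz"); S8=load("scene8.npz")
def blob(c,x,y,w,h,th=45):
    m=(c["color"][y:y+h,x:x+w].max(2)<th).astype(np.uint8); k,l,st,ce=cv2.connectedComponentsWithStats(m)
    return [((ce[i]+[x,y]).round(1).tolist(),int(st[i][4])) for i in range(1,k) if st[i][4]>8]
print("knob",blob(S,170,140,35,30),blob(S0,180,145,22,20))
m=pmask(S,'pink',190,245,185); m[:140]=0; k,l,st,ce=cv2.connectedComponentsWithStats(m); i=1+np.argmax(st[1:,4]); print('pink',st[i])
for n,c in (("0",S0),("8",S8),("now",S)):
    b=pmask(c,"blue",225,315,285); b[:205]=0; k,l,st,ce=cv2.connectedComponentsWithStats(b); i=1+np.argmax(st[1:,4]); print(n,"blue",st[i],ce[i].round(1))
    v=pmask(c,"ivory",255,320,270); v[:200]=0; k,l,st,ce=cv2.connectedComponentsWithStats(v); i=1+np.argmax(st[1:,4]) if k>1 else 0; print(n,"ivory",st[i])
x=np.array([np.cos(RY),np.sin(RY),0]); y=np.array([-x[1],x[0],0]); q=proj(S,disc(RC+47*x+[0,0,52.6],x,y,np.array([0,0,1.]))); print("pred ivory",q.min(0),q.max(0))
o=sensors.get_obs(); print(o["time"],o["contact_force"])
E
```

```text
tool_pos: [437.1, 25.9, 465.9]
contact_force: [0.2, 0.5, 0.2]
knob [([191.3, 154.4], 21)] [([191.3, 154.4], 21)]
pink [207 148  18  24 246]
0 blue [241 225  33  43 765] [258.5 243.4]
0 ivory [     0      0    512    384 196608]
8 blue [241 225  33  43 753] [258.5 243.5]
8 ivory [271 211  32  41 716]
now blue [241 225  33  43 754] [258.5 243.5]
now ivory [271 211  32  41 713]
pred ivory [269.23220261 209.92846162] [303.02575265 252.08392921]
37.075 [ 0.11964753 -0.33062013  0.30084032]
```

The knob is back exactly where it started, pink is seated, ivory stands in its slot and blue has not moved. I'm handing the job in.

```bash
python3 -c "
from plant import bot, sensors, capture
print(bot.close_job())"
```

```text
the job is handed in; nothing more can be done
None
```

I handed the job in at about 37 s of the 72 s allowed, and no verdict came back: by my last camera and force checks, pink is seated step down under the lowered keeper bar, ivory stands in the free slot, blue has not moved, and I did not re-measure the jar, bottle and bur block.

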